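# Sort cable glands from knock-out slugs with a slotted scoop

### The arm

A 7-joint arm with a two-finger parallel gripper is mounted at the origin on the work surface. World frame = base frame: x ahead of the robot, y to its left, z up, the work surface at z = 0. Lengths are in mm, angles in degrees, forces in N, time in s.
With the tool pointing down it reaches from about 400 to 850 mm from the base axis. Payload 4.5 kg.
Tool frame: the origin (TCP) lies midway between the tips of the shut fingers; the grasp point (between the pads) lies 19 mm behind it; z points along the fingers, y is the direction in which the jaws open and shut (so a half turn about z gives the same grasp; the last joint's range is limited). The gripper opens to 85 mm and grips with 20 to 120 N. Pads are 22 mm wide; open, the fingers measure 114 mm over their backs; the gripper's body (76 mm by 85 mm) begins 54 mm behind the grasp point. The pads swing forward as they close: fully open they stand 13 mm farther back than shut.
Start: joints at [78.999, 39.483, -11.15, 89.685, 9.013, 51.709, -12.324], TCP at [139.957, -609.152, 231.317] pointing down, gripper open.
Joint ranges: [-172.22, 172.22], [-26.19, 119.32], [-84.43, 86.54], [7.71, 146.69], [-57.33, 237.33], [2.42, 119.75], [-152.13, 152.13]. Speed limits (degrees/s): [147.25, 147.25, 180, 180, 180, 180, 180].

### API

Orientations are given as a 3x3 rotation matrix whose columns are the frame's x, y, z axes.
In Python, from station import r gives the robot as it stands. The module is installed in compiled form; this text tells all that it offers. Calls block until the motion is done:
- r.move_to(position, orientation): joint-space move of the TCP to a pose.
- r.move_l(position, ori=None, feed=150): straight line of the TCP; ori=None keeps the orientation; feed is the mean speed in mm/s.
- r.set_joints(angles): joint-space move.
- r.command_gripper(opening, force=None): opening from 0.0 (shut) to 1.0 (fully open); force is the grip in N (None keeps the last); returns when the fingers have stopped.
- r.hold(seconds).
- r.inverse_kinematics(position, orientation): joint angles nearest the present ones, or None.
- r.get_image(name): name is "side" or "top" or "wrist"; returns (picture, depth): 400x640x3 uint8, blue, green, red; 400x640 float32, mm along the optical axis (not along the pixel's ray), 0 where there is no reading.
- r.camera_info(name): a dict with "vertical_fov" (degrees; the focal length in pixels is half the picture's height over the tangent of half this angle, whatever the lens; pixels are square), "cx", "cy" (the principal point, pixels), "xyz" and "rotation" of the camera in the world. Camera axes: x right, y down, z forward; pixel columns grow to the right and rows downward; lengths in mm; the calibration is good to about 2 mm. A picture is of the moment at which its call begins: read the wrist's pose just before it. camera_info takes no time and is no camera call; for the wrist camera it gives the pose at the moment of the call.
A pose or a line that the arm cannot do raises r.Unreachable and nothing moves.
- r.job_done(): hands the job in, once; it reports no verdict.
Trained networks look in the newest picture that a camera, given by its name, has taken for a name from the list of things; names that differ only in an ending like _2 or _b are one class to them, and where a whole thing is asked for, a point or a joint stands for the part that bears it (a point fixed in the world has none). Each returns a list of dicts, best first, with "confidence" (0 to 1); they miss things now and then, are a little off and sometimes report something else, mostly with a low value. They report only what shows in the picture. A call takes as long as a camera call.
- r.look_for(camera, name): "centre" ([column, row] in pixels, amid what is visible of it).
- r.place_of(camera, name): "centre" ([column, row] in pixels: a listed point, or the origin of a listed thing).
Readings, each from a call of its own:
- r.get_clock(): time.
- r.get_qpos(): joint angles.
- r.get_dq(): joint speeds.
- r.get_joint_torque(): joint torques, N m.
- r.get_tcp_pos(): TCP position.
- r.get_orientation(): TCP orientation.
- r.get_contact_force(): force on the tool from outside, world axes, zero at the start.
- r.get_ft_torque(): the same for the moment, N m.
- r.get_width(): opening from 0.0 (shut) to 1.0 (fully open).
Only numpy, scipy, OpenCV 4.12 (cv2) and the standard library are available. Lean on these libraries where they do the work, as an engineer would, in place of code of your own. Each camera call takes 0.05 s, during which the arm holds its last target.

### The job

Using the held scraper block, wipe everything that lies on the black panel off its open edge into the metal sorting tray and set the block down on the table. Then lift all the cable glands out of the tray with the slotted scoop, letting the small slugs fall back through its slots into the tray, and tip the glands into the white dish. Finish with every gland in the dish, every slug in the tray, and scraper block and scoop standing upright on the table clear of tray, panel and dish; never touch a gland with the gripper's fingers, and leave the other things on the table where they are.

Things in the scene. Friction and masses are not known exactly. Their poses are not given: they have to be found in the camera images.
- station: fixed station: a metal sorting tray with, on its own -y side, a black panel raised level beside it. Origin on the table under the middle of the tray's flat floor; x points away from the robot, y to its left (turned up to 0.12 rad). All station figures below are in this frame
- tray (a point): middle of the tray's floor surface (station 0, 0, 6 mm). Flat floor: x -90 to +90, y -100 to +100 mm. Near end: straight 45 degree slope from x = -90 to 56 mm high at x = -140, topped by an upright wall to 102 mm. Far end: straight 40 degree slope from x = +90 to 56 mm high at x = +150. Upright 4 mm side walls at y = +-102 mm: 66 mm high, raised to 102 mm at the near end (+y wall: x < -30; -y wall: x < -79); for x within +-79 the -y wall only reaches the panel's floor
- panel (a point): middle of the panel's floor surface (station 0, -234, 50 mm). The floor is flat, x -75 to +75 mm between upturned lips, from the end lip at y = -367 to its open edge at y = -100 mm, at the tray. Lips on these three sides: 20 mm above the floor, 4 mm thick; none towards the tray. The end lip carries couplers and a flange on its outside
- dish: the fixed open white dish, 180 mm (its x) by 200 mm (its y) outside, 60 mm high, walls and floor 5 mm. Origin under its middle; x points away from the robot, y to its left, turned 0.2 to 0.5 rad to the left
- scoop: loose steel slotted scoop with upright black handle, standing on its flat underside; origin at the underside straight below the handle, z up. Open lip to its -x: four tines 6 mm wide, 4 mm thick, 26 mm gaps, tips at x = -125 mm. Back wall at x = -10 to -5, 48 mm high, 110 wide; side walls 40 mm high at y = +-53, only x -60 to -5 mm. 0.18 to 0.29 kg
- scoop_grip (a point): point on the middle of the scoop's handle, 125 mm above the scoop's origin, axes as the scoop's. The handle is an upright bar 18 mm thick (x) by 36 mm wide (y), its top 148 mm above the origin; a guard plate (46 mm by 52 mm, 6 mm thick) surrounds it at 97 to 103 mm above the origin; above that it is free to be gripped across its 18 mm
- scraper: loose scraper block standing on its rubber underside: 138 mm long (its x), 50 mm thick (its y), 40 mm high, with a wooden grip ridge 70 mm (x) by 24 mm (y) in its middle from z = 40 to 96 mm. Origin under its middle, z up. 0.25 kg. Either 138 mm face can wipe
- gland1: a white plastic cable gland (a keeper): round, lying on its side, 62 mm long along its own x, barrel-like: 46 mm across its two bevelled hexagonal collars round its middle, rounding off to about 25 mm at the threaded (-x) and the domed end (+x). Origin in its middle on its axis, 23 mm above what it lies on. 40 to 85 g
- gland2: a white plastic cable gland (a keeper): round, lying on its side, 62 mm long along its own x, barrel-like: 46 mm across its two bevelled hexagonal collars round its middle, rounding off to about 25 mm at the threaded (-x) and the domed end (+x). Origin in its middle on its axis, 23 mm above what it lies on. 40 to 85 g
- gland3: a white plastic cable gland (a keeper): round, lying on its side, 62 mm long along its own x, barrel-like: 46 mm across its two bevelled hexagonal collars round its middle, rounding off to about 25 mm at the threaded (-x) and the domed end (+x). Origin in its middle on its axis, 23 mm above what it lies on. 40 to 85 g
- gland4: a white plastic cable gland (a keeper): round, lying on its side, 62 mm long along its own x, barrel-like: 46 mm across its two bevelled hexagonal collars round its middle, rounding off to about 25 mm at the threaded (-x) and the domed end (+x). Origin in its middle on its axis, 23 mm above what it lies on. 40 to 85 g
- slug1: a grey plastic slug (undersized): a disc 20 mm across and 14 mm high. Origin in its middle. 12 g
- slug2: a grey plastic slug (undersized): a disc 20 mm across and 14 mm high. Origin in its middle. 12 g
- slug3: a grey plastic slug (undersized): a disc 20 mm across and 14 mm high. Origin in its middle. 12 g
- slug4: a grey plastic slug (undersized): a disc 20 mm across and 14 mm high. Origin in its middle. 12 g
- slug5: a grey plastic slug (undersized): a disc 20 mm across and 14 mm high. Origin in its middle. 12 g
- brush: bystander: paint brush lying on the table, 200 mm long along its x, not to be disturbed
- tape: bystander: black roll of tape lying flat, 100 mm across, 24 mm high, origin under its middle
- cleaner: bystander: white bottle, 60 mm across, 150 mm high, origin under its middle
- driver: bystander: screwdriver lying on the table, 190 mm long along its x

How it is judged:
By the outcome, as a careful person would: the job done as asked, in the order asked, and still so for the second after the job is handed in, with the robot touching nothing.
Of gland1, gland2, gland3, gland4 only 3 to 4 are there at a start; the rules pass over those that are not, and their reading is None.
Of slug1, slug2, slug3, slug4, slug5 only 3 to 5 are there at a start; the rules pass over those that are not, and their reading is None.
At some moment in a run one of scraper, slug1, slug2, slug3, slug4, slug5 may be knocked a few centimetres aside while the robot is not near it.
It also fails if it takes over 210 s, if anything falls off the work surface, if the arm or the gripper's body presses on something with over 40 N, if the wrist force passes 120 N, or if a joint passes its speed limit or range.

## Working session

There is one attempt and no reset: what is moved stays moved. The work goes in short steps, each a Python script; the robot and the scene stay as the last script left them, time stands still between calls to the robot, and variables do not carry over. Pictures are saved under pics/ and viewed, and the job is handed in when it is done.

```bash
mkdir -p pics; ls; cat > h.py <<'E'
import numpy as np, cv2
from station import r
def snap(cam,name):
    ci=r.camera_info(cam); im,d=r.get_image(cam)
    cv2.imwrite(f'pics/{name}.png',im); np.savez(f'pics/{name}.npz',d=d,**{k:np.array(v) for k,v in ci.items()},im=im)
    return im,d,ci
def ray(ci,px):
    f=200/np.tan(np.radians(ci['vertical_fov'])/2)
    v=np.array([(px[0]-ci['cx'])/f,(px[1]-ci['cy'])/f,1.])
    return np.array(ci['rotation'])@v, np.array(ci['xyz'])
def atz(ci,px,z):
    v,o=ray(ci,px); return o+v*(z-o[2])/v[2]
def pt(ci,d,px):
    v,o=ray(ci,px); return o+v*d[int(round(px[1])),int(round(px[0]))]
def cloud(ci,d):
    f=200/np.tan(np.radians(ci['vertical_fov'])/2)
    u,w=np.meshgrid(np.arange(640),np.arange(400))
    p=np.stack([(u-ci['cx'])/f*d,(w-ci['cy'])/f*d,d],-1)
    P=p@np.array(ci['rotation']).T+np.array(ci['xyz']); P[d<=0]=np.nan
    return P
E
python3 - <<'E'
from h import *
print(r.get_clock(),r.get_tcp_pos(),r.get_orientation(),r.get_width(),r.get_contact_force())
for c in ('side','top','wrist'):
    im,d,ci=snap(c,c+'0'); print(c,ci)
E
```

```text
pics
0.0 [ 139.69974625 -608.5088938   230.48961427] [[ 9.74602728e-01  2.23940169e-01 -5.67783376e-04]
 [ 2.23940833e-01 -9.74601146e-01  1.76344391e-03]
 [-1.58456400e-04 -1.84580713e-03 -9.99998284e-01]] 0.9988373807364292 [0.20192714 0.07301861 0.67340981]
side {'vertical_fov': 52.49768741006929, 'cx': 315.740878974895, 'cy': 199.48485886762307, 'xyz': array([ 287.22447353, -834.45130967,  908.26310796]), 'rotation': array([[ 0.94767077, -0.20240492,  0.24688533],
       [-0.3190641 , -0.62681547,  0.7108449 ],
       [ 0.01087304, -0.75241918, -0.65859484]])}
top {'vertical_fov': 51.883936227252846, 'cx': 316.5022960328214, 'cy': 204.20593611480504, 'xyz': array([ 505.49808257,   -3.35746817, 1342.76456283]), 'rotation': array([[ 0.02824011, -0.99704473,  0.07144444],
       [-0.99956455, -0.0287786 , -0.00651886],
       [ 0.00855566, -0.07122924, -0.99742328]])}
wrist {'vertical_fov': 61.79564638228703, 'cx': 317.4948677115604, 'cy': 197.09341546724397, 'xyz': array([ 209.98544519, -592.74518912,  373.62284243]), 'rotation': array([[ 2.24139366e-01, -9.35504088e-01, -2.73118374e-01],
       [-9.74557034e-01, -2.15053164e-01, -6.31721776e-02],
       [ 3.62860175e-04,  2.80328804e-01, -9.59903969e-01]])}
```

View pics/top0.png

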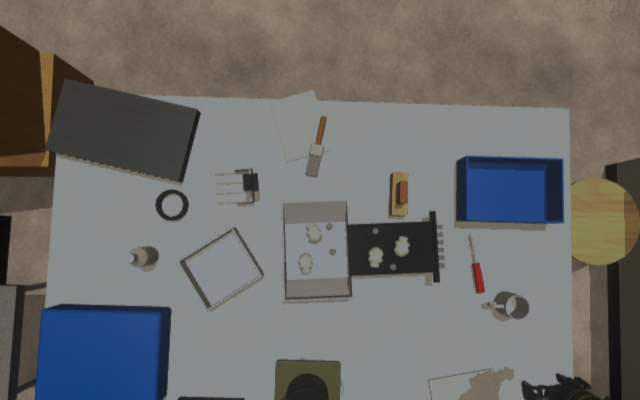

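View pics/side0.png

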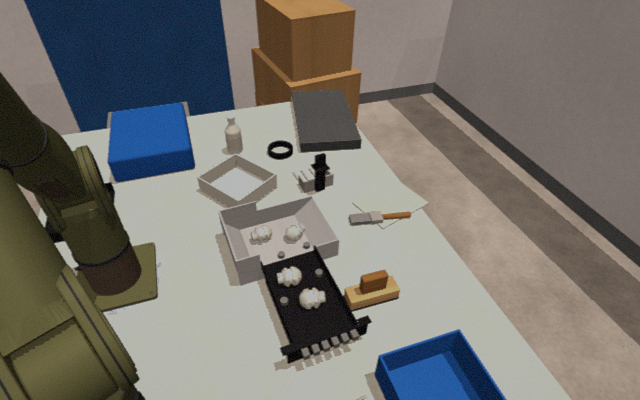

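View pics/wrist0.png

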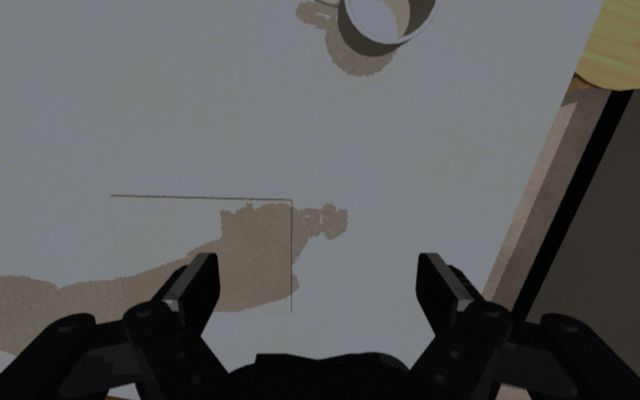

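```bash
python3 - <<'E'
import cv2
im=cv2.imread('pics/top0.png')
cv2.imwrite('pics/top0a.png',cv2.resize(im[160:320,150:350],None,fx=4,fy=3.7,interpolation=cv2.INTER_CUBIC)[:600,:800])
cv2.imwrite('pics/top0b.png',cv2.resize(im[160:310,270:470],None,fx=4,fy=4,interpolation=cv2.INTER_CUBIC))
from h import *
for n in ['station','tray','panel','dish','scoop','scoop_grip','scraper','gland1','slug1','brush','tape','cleaner','driver']:
  for c in ('top','side'):
    ci=r.camera_info(c); d=np.load(f'pics/{c}0.npz')['d']
    z={'tray':6,'panel':50,'scoop_grip':125,'gland1':None,'slug1':None}.get(n,0)
    for q in r.place_of(c,n)[:6]:
        px=q['centre']; P=pt(ci,d,px)
        print(n,c,round(q['confidence'],2),np.round(px,1),'depth',P.round(0),'atz',None if z is None else atz(ci,px,z).round(1))
E
```

```text
station top 0.63 [316.3 252.7] depth [444. -16.  10.] atz [443.9 -15.9   0. ]
station top 0.61 [311.3 232.5] depth [509.   2.  55.] atz [508.8   2.2   0. ]
tray top 0.59 [313.  251.4] depth [448.  -5.  -1.] atz [448.   -5.1   6. ]
tray top 0.28 [318.7 250.3] depth [452. -23.   2.] atz [452.1 -23.4   6. ]
tray side 0.89 [279.8 245.8] depth [456. -30.  10.] atz [456.4 -26.5   6. ]
panel top 0.9 [389.7 249.7] depth [ 462. -245.   51.] atz [ 461.9 -245.1   50. ]
panel top 0.42 [371.2 256.7] depth [ 440. -182.   86.] atz [ 438.5 -187.5   50. ]
panel side 0.68 [305.8 292.7] depth [ 460. -275.   99.] atz [ 470.  -241.6   50. ]
panel side 0.49 [320.6 190.5] depth [657. 181.   4.] atz [638.6 129.6  50. ]
dish top 0.72 [223.7 267.6] depth [ 505.   -3. 1343.] atz [387.6 282.    0. ]
dish side 0.9 [241.2 187.9] depth [398. 275.   8.] atz [398.8 284.6  -0. ]
scoop top 0.87 [253.3 182.4] depth [655. 182. 101.] atz [667.4 197.3   0. ]
scoop top 0.57 [310.4 233.7] depth [505.   5.  47.] atz [504.8   5.    0. ]
scoop side 0.95 [322.1 187.1] depth [664. 184.  16.] atz [670.2 201.8   0. ]
scoop side 0.
[... 1590 characters left out ...]
]
brush top 0.39 [330.9 251.7] depth [449. -62.  18.] atz [448.4 -63.3   0. ]
brush side 0.82 [379.  215.1] depth [789.  -9.  19.] atz [799.6   9.    0. ]
tape top 0.57 [169.8 201.6] depth [596. 466.   4.] atz [596.4 467.1   0. ]
tape side 0.6 [278.3 148.3] depth [585. 486.  -2.] atz [584.7 483.6  -0. ]
cleaner top 0.65 [149.3 254. ] depth [429. 494.  76.] atz [424.6 524.1   0. ]
cleaner top 0.62 [334.4 250.9] depth [452. -74.  18.] atz [451.3 -74.6   0. ]
cleaner side 0.62 [233.8 148. ] depth [413. 493.  30.] atz [417.6 539.1   0. ]
driver top 0.63 [475.3 263.2] depth [ 425. -527.   16.] atz [ 424.3 -533.8    0. ]
driver side 0.39 [289.7 232.3] depth [490. -21.  48.] atz [501.2  23.9   0. ]
```

```bash
python3 - <<'E'
from h import *
for c in('top','side'):
    D=np.load(f'pics/{c}0.npz'); ci={k:D[k] for k in('vertical_fov','cx','cy','xyz','rotation')}
    P=cloud(ci,D['d'])
    flat=P[(np.abs(P[...,2])<25)]; print(c,np.median(flat[:,2]),np.std(flat[:,2]))
    np.save(f'pics/{c}P.npy',P)
P=np.load('pics/topP.npy')
# height map of stations rows
z=P[...,2]
hm=np.clip(z*2,0,255); hm[np.isnan(hm)]=0
cv2.imwrite('pics/hm.png',cv2.resize(cv2.applyColorMap(hm.astype(np.uint8),cv2.COLORMAP_JET)[150:320,150:450],None,fx=2.6,fy=2.6,interpolation=cv2.INTER_NEAREST))
E
```

```text
top 0.758006407946823 4.486680549762975
side 1.3898931496673868 5.842524832331693
```

View pics/top0a.png

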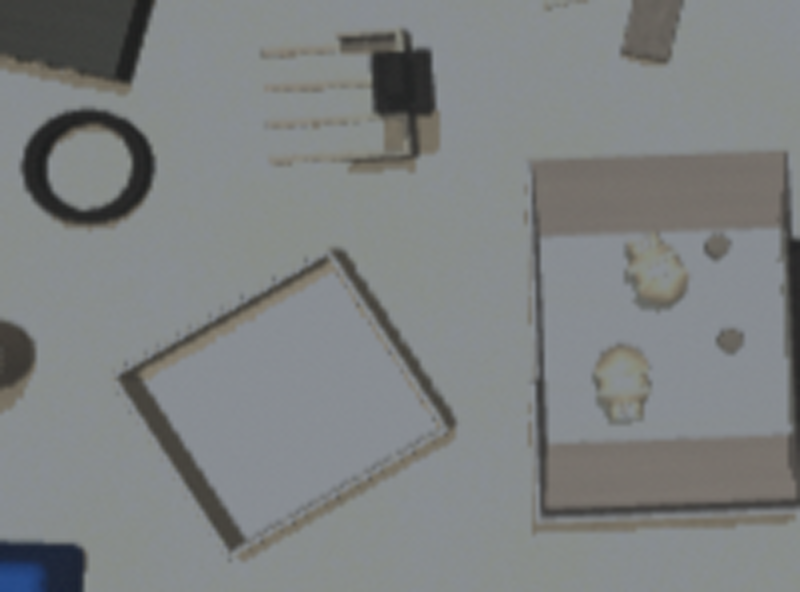

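View pics/top0b.png

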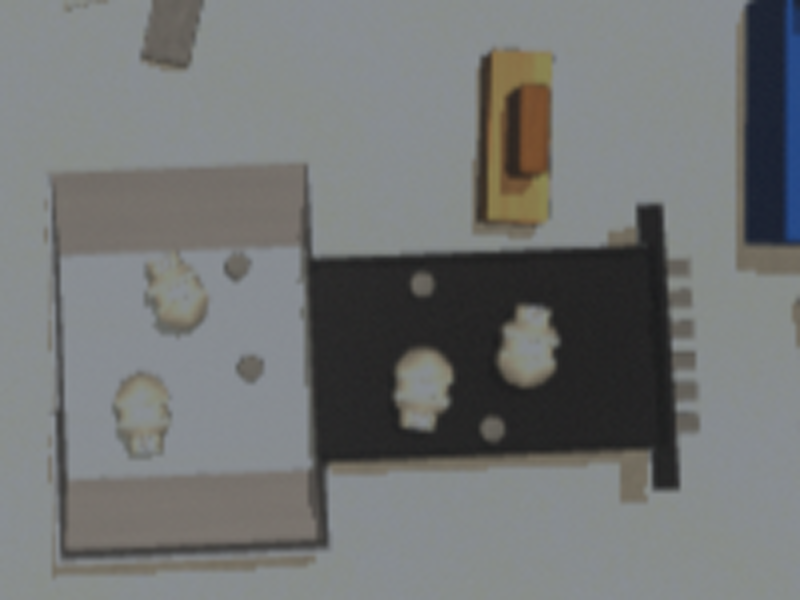

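View pics/hm.png

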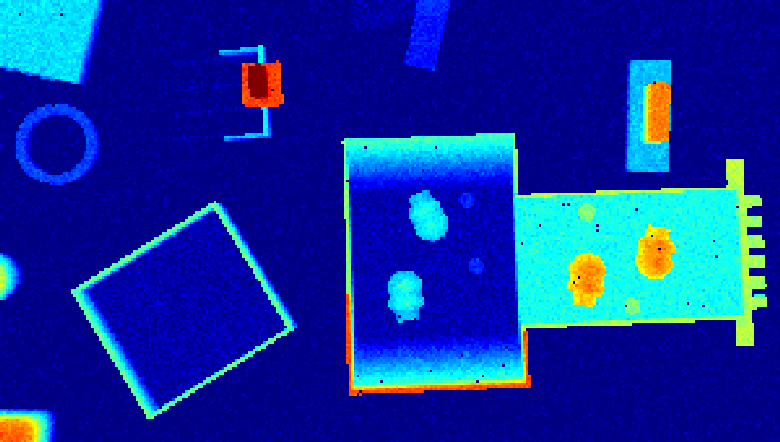

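```bash
cat > fit.py <<'E'
from h import *
from scipy.optimize import differential_evolution,minimize
def hst(x,y):
    h=np.zeros_like(x)
    fl=(abs(y)<100)&(x>-140)&(x<150); t=np.full_like(x,6.)
    t=np.where(x<-90,6+(-90-x),t); t=np.where(x>90,6+(x-90)*50/60,t); h=np.where(fl,t,h)
    w=(abs(abs(y)-102)<=2.2)&(x>-144)&(x<152)
    h=np.where(w&(y>0),np.where(x<-30,102,66),h)
    h=np.where(w&(y<0),np.where(x<-79,102,np.where(x<79,50,66)),h)
    h=np.where((x<=-140)&(x>-144)&(abs(y)<104),102,h)
    pf=(abs(x)<75)&(y<-100)&(y>-367); h=np.where(pf,50,h)
    lip=((abs(x)>=75)&(abs(x)<79)&(y<-104)&(y>-371))|((abs(x)<79)&(y<=-367)&(y>-371)); h=np.where(lip,70,h)
    return h
def hdish(x,y):
    o=(abs(x)<90)&(abs(y)<100); i=(abs(x)<85)&(abs(y)<95)
    return np.where(i,5,np.where(o,60,0)).astype(float)
def hscr(x,y):
    return np.where((abs(x)<35)&(abs(y)<12),96,np.where((abs(x)<69)&(abs(y)<25),40,0)).astype(float)
def hsc(x,y):
    h=np.zeros_like(x)
    h=np.where((x>-125)&(x<-5)&(np.min([abs(y-c) for c in(-48,-16,16,48)],axis=0)<3),4,h)
    h=np.where((x>-60)&(x<-5)&(abs(abs(y)-53)<2),40,h)
    h=np.where((x>-10)&(x<-5)&(abs(y)<55),48,h)
    h=np.where((abs(x)<23)&(abs(y)<26),103,h); h=np.where((abs(x)<9)&(abs(y)<18),148,h)
    return h
def fit(P,model,x0,span,yspan,rad,cap=20,mask=None):
    Q=P.reshape(-1,3); Q=Q[np.isfinite(Q).all(1)]
    Q=Q[(np.hypot(Q[:,0]-x0[0],Q[:,1]-x0[1])<rad)&(Q[:,2]<200)]
    def cost(p):
        c,s=np.cos(p[2]),np.sin(p[2]); dx=Q[:,0]-p[0]; dy=Q[:,1]-p[1]
        return np.mean(np.minimum(abs(Q[:,2]-model(c*dx+s*dy,-s*dx+c*dy)),cap))
    b=[(x0[0]-span,x0[0]+span),(x0[1]-span,x0[1]+span),(x0[2]-yspan,x0[2]+yspan)]
    R=differential_evolution(cost,b,seed=1,maxiter=80,popsize=12,tol=1e-4)
    return R.x,R.fun
E
python3 - <<'E'
from fit import *
for c in ('top','side'):
    P=np.load(f'pics/{c}P.npy')
    print(c)
    for n,m,x0,sp,ys,rad in [('station',hst,(452,-20,0),25,.15,400),('dish',hdish,(390,283,.35),25,.2,170),('scraper',hscr,(635,-268,0),25,.6,110),('scoop',hsc,(658,190,-1.57),25,.5,150)]:
        x,f=fit(P,m,x0,sp,ys,rad); print(n,x.round(3),round(f,2))
E
```

```text
top
station [ 4.52271e+02 -1.53410e+01  6.70000e-02] 4.33
dish [389.119 284.295   0.55 ] 3.53
scraper [ 6.40220e+02 -2.75958e+02 -1.80000e-02] 4.14
scoop [656.385 191.637  -1.478] 3.18
side
station [ 4.51519e+02 -1.57090e+01  6.50000e-02] 5.79
dish [389.894 280.225   0.55 ] 8.13
scraper [ 6.38573e+02 -2.75142e+02 -1.10000e-02] 6.43
scoop [653.421 191.718  -1.499] 6.06
```

```bash
cat >> h.py <<'E'
ST=np.array([452.0,-15.5,0.067])
def Rz(a): c,s=np.cos(a),np.sin(a); return np.array([[c,-s,0],[s,c,0],[0,0,1.]])
def Ry(a): c,s=np.cos(a),np.sin(a); return np.array([[c,0,s],[0,1,0],[-s,0,c]])
def st2w(p): return Rz(ST[2])@np.array(p,float)+np.array([ST[0],ST[1],0])
def w2st(p): return Rz(ST[2]).T@(np.array(p,float)-np.array([ST[0],ST[1],0]))
GZ=107. # tcp height in scoop frame
def scoop_tcp(pivot_w,yaw,pitch,pivot_l=(-125,0,0),flip=1,gz=None,dx=0):
    """pitch>0: tips down (deg). pivot_l local point placed at pivot_w. returns tcp pos, R"""
    # tips at -x go down with: x->+z component
    Rs=Rz(yaw)@Ry(-np.radians(pitch))
    o=np.array(pivot_w,float)-Rs@np.array(pivot_l,float)
    tcp=o+Rs@np.array([dx,0,GZ if gz is None else gz])
    Rt=Rs@np.column_stack([[0,flip,0],[flip,0,0],[0,0,-1.]])
    return tcp,Rt
E
python3 - <<'E'
from h import *
from fit import *
P=np.load('pics/topP.npy'); print(fit(P,hdish,(390,283,.5),20,.5,170))
print(r.get_clock())
# pitch sanity: tips down
print(scoop_tcp((0,0,0),0,90)[0])
for flip in(1,-1):
  for name,x in [('far',85),('mid',0),('near',-85)]:
    row=[]
    for th in(-45,-30,-20,-10,0,10,20,30,40):
        t,R=scoop_tcp(st2w((x,0,8)),ST[2],th,flip=flip)
        q=r.inverse_kinematics(t,R); row.append((th,None if q is None else np.round(q).astype(int).tolist()))
    print(flip,name,[a for a,b in row if b is not None]); 
    for a in row: 
        if a[0] in(-20,0,40): print(a)
E
```

```text
(array([389.35257458, 283.26067805,   0.58994751]), np.float64(3.2281498618342166))
1.45
[-107.    0.  125.]
1 far [-30, -20, -10, 0, 10, 20, 30, 40]
(-20, [6, 68, -28, 56, 24, 81, -15])
(0, [10, 52, -26, 88, 28, 47, -24])
(40, [35, 58, -72, 141, 125, 66, -117])
1 mid [-45, -30, -20, -10, 0, 10, 20, 30]
(-20, [9, 62, -29, 77, 25, 68, -20])
(0, [9, 46, -23, 103, 29, 36, -27])
(40, None)
1 near [-45, -30, -20, -10, 0, 10, 20]
(-20, [11, 57, -29, 94, 26, 57, -25])
(0, [7, 42, -17, 118, 29, 24, -29])
(40, None)
-1 far [-20, -10, 0, 10, 20, 30, 40]
(-20, [-22, 79, 62, 59, -54, 90, -147])
(0, [-19, 54, 30, 90, -35, 46, -151])
(40, [35, 58, -72, 141, 125, 66, 63])
-1 mid [-30, -20, -10, 0, 10, 20, 30]
(-20, [-21, 66, 39, 79, -35, 69, -151])
(0, [-18, 48, 25, 105, -34, 35, -148])
(40, None)
-1 near [-45, -30, -20, -10, 0, 10, 20]
(-20, [-21, 60, 34, 96, -32, 56, -149])
(0, [-16, 43, 21, 119, -37, 24, -142])
(40, None)
```

```bash
python3 - <<'E'
from h import *
from fit import *
a=-0.015
R=Rz(a)@np.diag([1,-1,-1.])
r.command_gripper(1.0,60)
r.move_to([628,-276,240],R)
im,d,ci=snap('wrist','w1')
P=cloud(ci,d); print(fit(P,hscr,(639,-275.5,-.015),15,.2,100))
print(r.get_clock(),r.get_qpos().round(0) if hasattr(r.get_qpos(),'round') else r.get_qpos())
print(r.place_of('wrist','scraper')[:2])
E
```

```text
(array([ 6.40380688e+02, -2.76630320e+02, -1.25961299e-02]), np.float64(2.1357717898808537))
3.8333 [ 22.  44.  -4.  77.   3.  59. -74.]
[{'centre': [312.5, 155.1], 'confidence': 0.75}, {'centre': [320.5, 318.5], 'confidence': 0.16}]
```

View pics/w1.png

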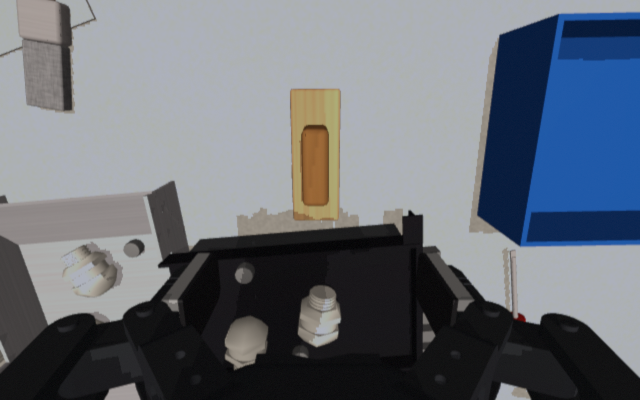

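```bash
python3 - <<'E'
from h import *
R=Rz(-0.0126)@np.diag([1,-1,-1.])
p=np.array([640.4,-276.6,0])
r.move_l(p+[0,0,130],R); r.move_l(p+[0,0,57],feed=80)
print('dn',r.get_contact_force())
r.command_gripper(0,70); print(r.get_width(),r.get_tcp_pos(),r.get_contact_force())
r.move_l(p+[0,0,65],feed=50); r.hold(.3)
print(r.get_contact_force(),r.get_ft_torque(),r.get_width(),r.get_clock())
R2=Rz(ST[2])@np.diag([1,-1,-1.])
r.move_l(p+[0,0,210],feed=250)
# IK check
for y,z in((-322,200),(-322,108),(-115,108)):
    print(y,r.inverse_kinematics(st2w((-1,y,z)),R2))
E
```

```text
dn [-0.47253492 -0.47857486  0.20325886]
0.27146021594562114 [ 640.57607283 -276.44535319   57.25046052] [-0.7012966   0.92209307  2.41622225]
[ 0.15830169 -0.07297045 -2.88762792] [ 0.07380436 -0.04759183 -0.00622936] 0.2699703298689778 7.0417
-322 [ 34.71102017  38.18077466  -6.43164766  99.6972674    5.88853879
  42.44852784 -60.86600111]
-322 [ 34.01718811  45.85489866  -5.32513058 103.63461351   7.46243861
  30.84845952 -62.27455394]
-115 [ 12.09765102  41.19096298  -2.86481407 121.25438032   6.21927137
  17.68782711 -82.14754394]
```

```bash
python3 - <<'E'
from h import *
R2=Rz(ST[2])@np.diag([1,-1,-1.])
r.move_l(st2w((-1,-322,205)),R2,feed=250)
r.move_l(st2w((-1,-322,57+50+22)),feed=120)
r.hold(.2)
snap('side','s2'); snap('top','t2')
a=cv2.imread('pics/s2.png')[180:380,200:440]; cv2.imwrite('pics/s2c.png',cv2.resize(a,None,fx=3,fy=3))
b=cv2.imread('pics/t2.png')[180:310,270:470]; cv2.imwrite('pics/t2c.png',cv2.resize(b,None,fx=4,fy=4))
print(r.get_clock())
E
```

```text
9.725
```

View pics/s2c.png

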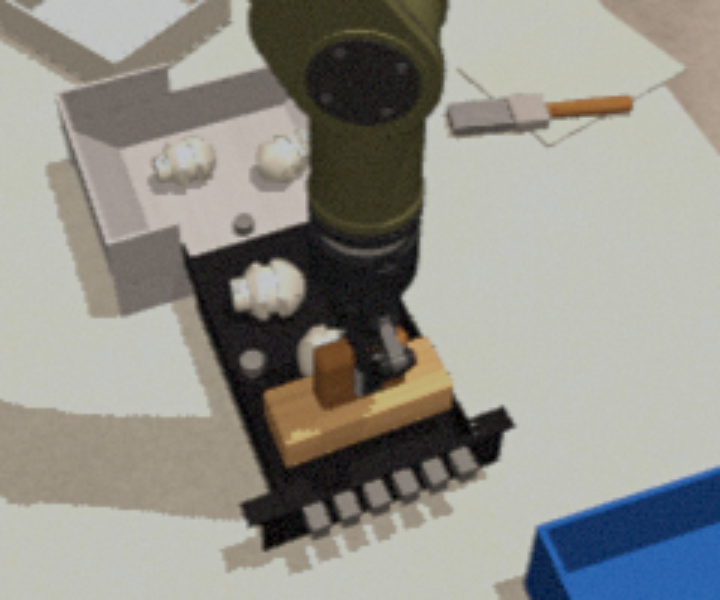

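View pics/t2c.png

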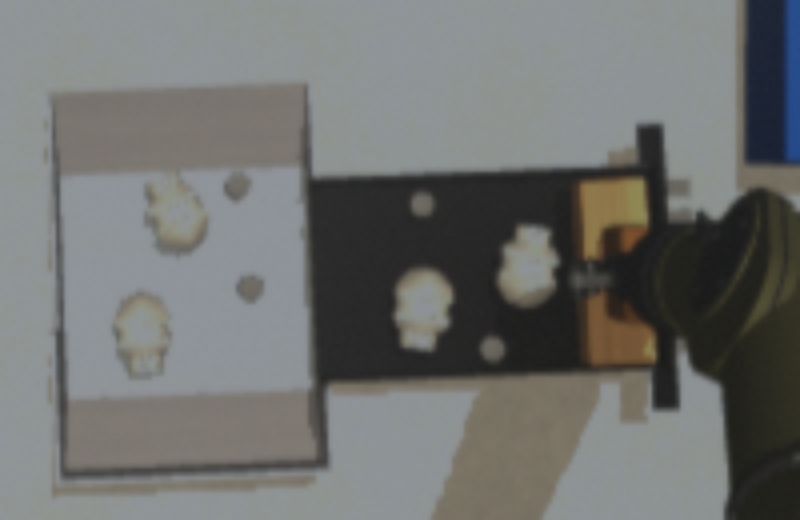

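```bash
python3 - <<'E'
from h import *
R2=Rz(ST[2])@np.diag([1,-1,-1.])
f0=np.array(r.get_contact_force())
for z in(6,4,3,2,1.2):
    r.move_l(st2w((-1,-322,107+z)),feed=60); r.hold(.1)
    f=np.array(r.get_contact_force())-f0; print(z,f.round(1),r.get_tcp_pos().round(1))
    if f[2]>3: break
for y in(-290,-260,-230,-200,-170,-140,-117):
    r.move_l(st2w((-1,y,107+z)),feed=70)
    print(y,(np.array(r.get_contact_force())-f0).round(1))
r.hold(.3)
snap('side','s3'); snap('top','t3')
a=cv2.imread('pics/s3.png')[180:380,200:440]; cv2.imwrite('pics/s3c.png',cv2.resize(a,None,fx=3,fy=3))
print(r.get_clock())
E
```

```text
6 [ 0.9  0.3 -0.1] [ 472.6 -336.9  112.9]
4 [1.5 0.  0.4] [ 472.6 -336.9  111.1]
3 [ 1.  -0.2 -0.9] [ 472.6 -336.8  110. ]
2 [ 0.3  0.1 -1. ] [ 472.6 -336.8  109. ]
1.2 [-0.1 -0.4 -0.2] [ 472.6 -336.8  108.2]
-290 [-0.   0.3 -0.8]
-260 [ 0.3 -0.4  0.1]
-230 [-0.6 -1.3 -0.4]
-200 [ 0.8 -0.5 -0.4]
-170 [ 0.3 -0.7 -0. ]
-140 [ 0.4 -0.4  0.5]
-117 [-0.7 -0.2 -0.1]
16.0
```

View pics/s3c.png

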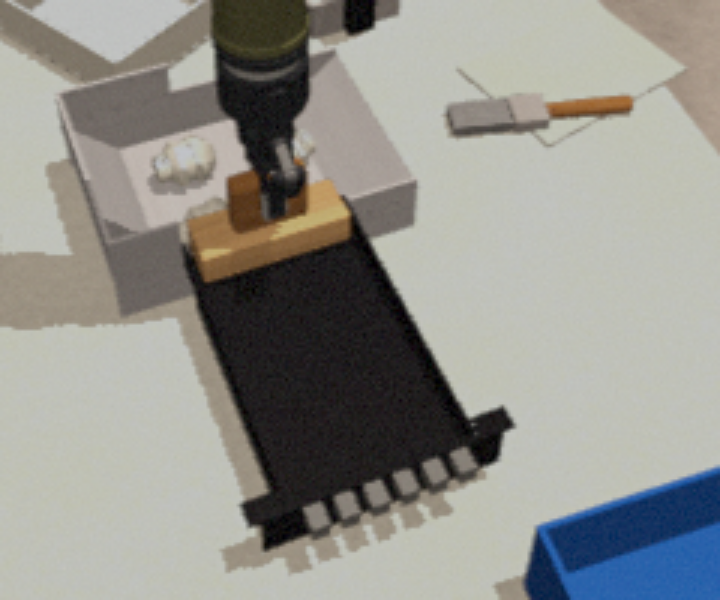

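```bash
python3 - <<'E'
from h import *
R2=Rz(ST[2])@np.diag([1,-1,-1.])
r.move_l(st2w((-1,-150,108.2)),feed=100)
r.move_l(st2w((-1,-250,190)),feed=200)
r.hold(.3)
snap('side','s4'); snap('top','t4')
a=cv2.imread('pics/s4.png')[180:380,200:440]; cv2.imwrite('pics/s4c.png',cv2.resize(a,None,fx=3,fy=3))
b=cv2.imread('pics/t4.png')[180:310,270:470]; cv2.imwrite('pics/t4c.png',cv2.resize(b,None,fx=4,fy=4))
print(r.get_clock())
E
```

```text
17.6833
```

View pics/s4c.png

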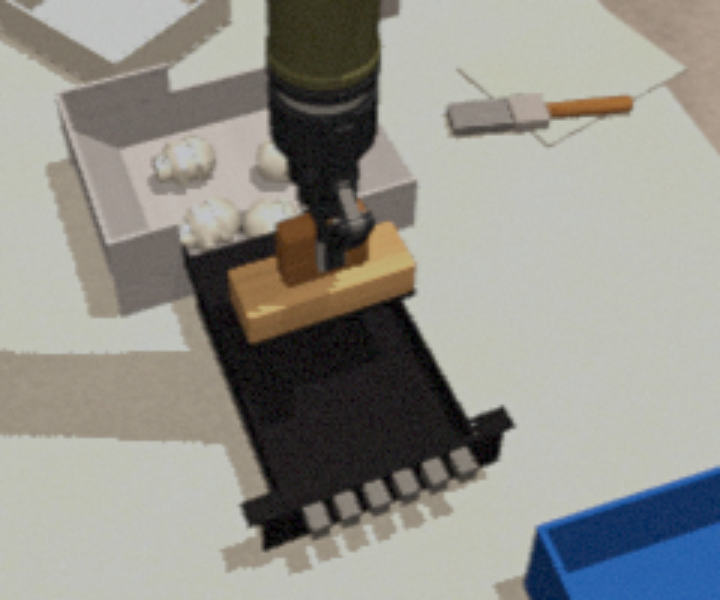

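View pics/t4c.png

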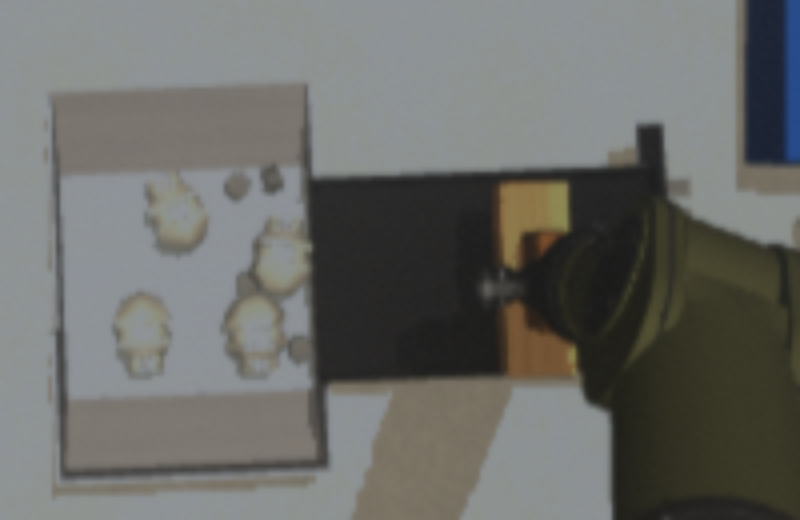

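```bash
python3 - <<'E'
from h import *
R=Rz(-0.0126)@np.diag([1,-1,-1.])
r.move_l(st2w((0,-250,215)),feed=250)
r.move_l([640,-276.6,200],R,feed=250)
r.move_l([640,-276.6,70],feed=150)
r.move_l([640,-276.6,57.3],feed=30)
print(r.get_contact_force())
r.command_gripper(1.0); r.hold(.2)
r.move_l([640,-276.6,150],feed=150)
# view scoop from above, wrist camera
yaw=-1.485
t,Rt=scoop_tcp((0,0,0),yaw,0)
for flip in (1,-1):
    t,Rt=scoop_tcp((655,191.6,0),yaw,0,pivot_l=(0,0,0),flip=flip)
    print(flip,t,r.inverse_kinematics(t+[0,0,130],Rt),r.inverse_kinematics(t,Rt))
print(r.get_clock())
E
```

```text
[-0.74812598  1.20301452  0.24043007]
1 [655.  191.6 107. ] [ -20.01577819   43.68525817   -0.31947331   78.51471073    0.26076419
   57.80074354 -105.46999028] [ -19.93929768   52.19737238   -0.46608558   84.65969023    0.53852293
   43.14511827 -105.70214289]
-1 [655.  191.6 107. ] [  9.00133504  58.68079085 -71.95152814  76.65363533  55.08904713
  82.09465128  34.8511799 ] [  9.62026489  69.160465   -72.09622289  82.80493651  66.3783758
  76.0846222   27.97313311]
21.9583
```

```bash
python3 - <<'E'
from h import *
from fit import *
yaw=-1.485
t,Rt=scoop_tcp((655,191.6,0),yaw,0,pivot_l=(0,0,0))
r.move_l([640,-200,280],feed=300)
r.move_to(t+[-40,25,190],Rt); r.hold(.2)
im,d,ci=snap('wrist','w5')
P=cloud(ci,d); print(fit(P,hsc,(655,191.6,-1.485),15,.25,140))
print(r.place_of('wrist','scoop')[:2],r.place_of('wrist','scoop_grip')[:2]); q=r.place_of('wrist','scoop_grip')
if q: print(atz(ci,q[0]['centre'],125))
Q=P.reshape(-1,3); Q=Q[(Q[:,2]>135)&(Q[:,2]<160)&(np.hypot(Q[:,0]-655,Q[:,1]-191)<50)]; print(len(Q),Q.mean(0),cv2.minAreaRect(Q[:,:2].astype(np.float32)))
print(r.get_clock(),r.get_tcp_pos())
E
```

```text
(array([656.49339642, 190.59332444,  -1.46670534]), np.float64(1.5267766017258961))
[{'centre': [340.0, 123.8], 'confidence': 0.94}] [{'centre': [345.7, 135.3], 'confidence': 0.94}]
[657.73295205 191.60006086 125.        ]
850 [657.22813036 191.42704655 147.62464184] ((656.6504516601562, 191.04542541503906), (35.58646011352539, 17.45888900756836), 6.003096580505371)
24.55 [615.103064   216.26862543 296.99440001]
```

View pics/w5.png

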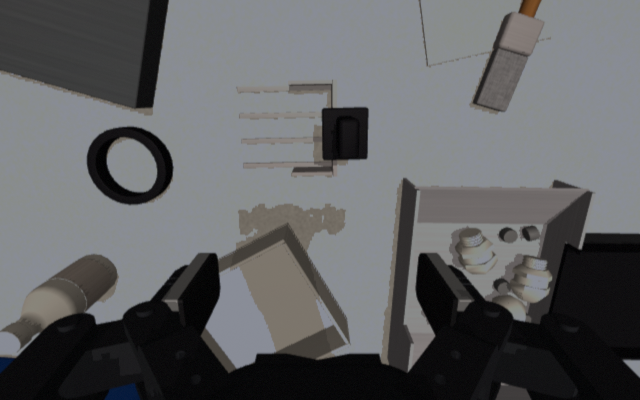

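```bash
sed -i 's/^GZ=107./GZ=108./' h.py; python3 - <<'E'
from h import *
yaw=-1.4665
t,Rt=scoop_tcp((656.6,191.0,0),yaw,0,pivot_l=(0,0,0))
r.move_l(t+[0,0,110],Rt,feed=250)
r.move_l(t+[0,0,0],feed=80)
f0=np.array(r.get_contact_force()); print(f0)
r.command_gripper(0,110); r.hold(.2); print(r.get_width(),r.get_tcp_pos(),np.array(r.get_contact_force()))
r.move_l(t+[0,0,25],feed=50); r.hold(.3)
print(np.array(r.get_contact_force())-f0,r.get_ft_torque(),r.get_width())
snap('side','s6'); a=cv2.imread('pics/s6.png')[100:280,220:460]; cv2.imwrite('pics/s6c.png',cv2.resize(a,None,fx=3,fy=3))
print(r.get_clock(),r.get_tcp_pos())
E
```

```text
[ 0.73124152  0.02604617 -0.10685651]
0.19962248161610854 [656.89677333 191.17274108 108.24980827] [-0.4401505   0.49182988  3.14623402]
[ 0.10697875 -0.96531518 -2.5294101 ] [-0.03068026  0.00606237 -0.01211417] 0.19228444661802488
28.4333 [656.47436597 190.95345589 132.74313246]
```

View pics/s6c.png

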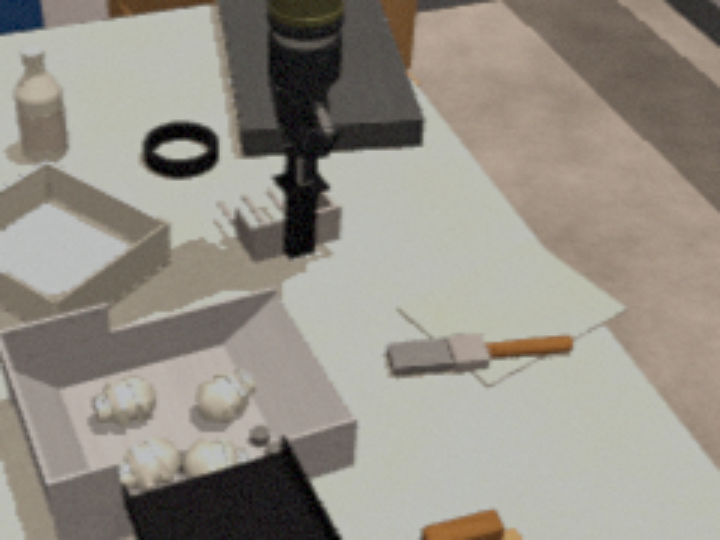

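```bash
cat >> h.py <<'E'
def tray_map(name,lo=None):
    D=np.load(f'pics/{name}.npz'); ci={k:D[k] for k in('vertical_fov','cx','cy','xyz','rotation')}
    P=cloud(ci,D['d']); Q=(P-np.array([ST[0],ST[1],0]))@Rz(ST[2])
    im=D['im']
    ins=(abs(Q[...,0])<150)&(abs(Q[...,1])<100)
    base=np.where(Q[...,0]<-90,6-90-Q[...,0],np.where(Q[...,0]>90,6+(Q[...,0]-90)*50/60,6))
    hh=Q[...,2]-base
    out=[]
    for kind,m in(('gland',ins&(hh>22)),('slug',ins&(hh>8)&(hh<=20))):
        m=cv2.morphologyEx(m.astype(np.uint8),cv2.MORPH_OPEN,np.ones((2,2)))
        n,l,s,c=cv2.connectedComponentsWithStats(m)
        for i in range(1,n):
            if s[i,4]<8: continue
            q=Q[l==i]; rc=cv2.minAreaRect(q[:,:2].astype(np.float32))
            print(kind,s[i,4],'mean',q.mean(0).round(0),'rect',np.round(rc[0]),np.round(rc[1]),round(rc[2]),'zmax',q[:,2].max().round(0))
E
python3 - <<'E'
from h import *
tray_map('t4'); 
print('w5'); tray_map('w5')
for yaw in (ST[2],ST[2]-.3,ST[2]+.3):
  pass
# IK reach: entry via far slope; tips at x with pitch
for x,z in((60,9),(85,9),(110,26),(140,52)):
    print(x,[th for th in(-10,0,10,20,25,30,35,40,45) if r.inverse_kinematics(*scoop_tcp(st2w((x,0,z)),ST[2],th)) is not None])
E
```

```text
gland 212 mean [53.  3. 41.] rect [53.  3.] [60. 42.] 24 zmax 60.0
gland 465 mean [nan nan nan] rect [-19. -66.] [ 49. 122.] 64 zmax nan
gland 217 mean [nan nan nan] rect [-47.  31.] [41. 59.] 68 zmax nan
gland 175 mean [-149.   -3.   61.] rect [-150.   -3.] [ 25. 213.] 1 zmax 108.0
slug 24 mean [ 71. -48.  16.] rect [ 72. -47.] [14. 16.] 88 zmax 24.0
slug 25 mean [ -6. -50.  23.] rect [ -5. -50.] [16. 13.] 6 zmax 44.0
slug 28 mean [-61. -92.  16.] rect [-61. -92.] [18. 17.] 2 zmax 23.0
w5
gland 1270 mean [nan nan nan] rect [46. -7.] [82. 42.] 42 zmax nan
gland 1745 mean [nan nan nan] rect [88. 16.] [358.  59.] 46 zmax nan
slug 132 mean [ 83. -70.  22.] rect [ 79. -76.] [30. 21.] 56 zmax 27.0
slug 44 mean [86. 16. 25.] rect [85. 16.] [ 2. 19.] 22 zmax 30.0
slug 189 mean [ 76. -46.  19.] rect [ 73. -51.] [32. 20.] 54 zmax 23.0
slug 24 mean [63. 26. 26.] rect [64. 26.] [ 3. 15.] 79 zmax 33.0
slug 20 mean [ 45. -67.  26.] rect [ 44. -67.] [ 3. 11.] 78 zmax 30.0
slug 8 mean [44. 21. 24.] rect [44. 20.] [5. 2.] 7 zmax 30.0
slug 32 mean [ 31. -59.  26.] rect [ 25. -60.] [23. 10.] 10 zmax 30.0
slug 164 mean [nan nan nan] rect [ -8. -55.] [34. 19.] 46 zmax nan
slug 31 mean [-17. -40.  25.] rect [-17. -40.] [ 5. 14.] 64 zmax 31.0
slug 40 mean [-23. -65.  62.] rect [62. 28.] [358.   8.] 47 zmax 354.0
slug 171 mean [nan nan nan] rect [ 5. 51.] [389.  33.] 38 zmax nan
60 [-10, 0, 10, 20, 25, 30, 35, 40]
85 [-10, 0, 10, 20, 25, 30, 35, 40]
110 [-10, 0, 10, 20, 25, 30, 35, 40, 45]
140 [-10, 0, 10, 20, 25, 30, 35, 40, 45]
```

```bash
python3 - <<'E'
from h import *
t,Rt=scoop_tcp((656.6,191.0,0),-1.4665,0,pivot_l=(0,0,0))
r.move_l(t+[0,0,150],feed=200)
for y in(20,):
  for x,z,th in((100,150,38),(95,40,39),(87,9,40),(50,8,32),(20,8,24),(0,8,18),(-20,8,12),(-45,7,4),(-80,7,0)):
    q=r.inverse_kinematics(*scoop_tcp(st2w((x,y,z)),ST[2],th)); print(x,th,None if q is None else q.round(0))
for yy in (0.3,0.5,-.2,-.4):
    print(yy,[th for th in (20,25,30,35,38,40,42) if r.inverse_kinematics(*scoop_tcp(st2w((87,20,9)),ST[2]+yy,th)) is not None])
print(r.get_clock())
E
```

```text
100 38 [ 38.  35. -71. 127.  97.  41. -96.]
95 39 [  33.   52.  -72.  137.  119.   60. -115.]
87 40 [  31.   57.  -72.  141.  124.   68. -119.]
50 32 [  33.   54.  -72.  136.  112.   59. -110.]
20 24 [ 33.  54. -72. 130.  99.  55. -98.]
0 18 [ 33.  54. -72. 126.  89.  54. -88.]
-20 12 [ -0.  38.  -9. 123.  40.  10. -42.]
-45 4 [  5.  41. -18. 117.  33.  23. -35.]
-80 0 [  6.  42. -20. 117.  31.  26. -34.]
0.3 [20, 25, 30, 35, 38, 40, 42]
0.5 [20, 25, 30, 35, 38, 40, 42]
-0.2 [20, 25, 30, 35, 38, 40, 42]
-0.4 [20, 25, 30, 35, 38, 40, 42]
29.2083
```

```bash
cat >> h.py <<'E'
def go(x,y,z,th,feed=120,yaw=0.,v=1,pl=(-125,0,0)):
    t,R=scoop_tcp(st2w((x,y,z)),ST[2]+yaw,th,pivot_l=pl)
    try: r.move_l(t,R,feed=feed)
    except r.Unreachable as e: print('UNREACH',(x,y,z,th),e); return False
    if v: print((x,y,z,th),'F',np.array(r.get_contact_force()).round(1),'q',np.array(r.get_qpos()).round(0),round(r.get_clock(),1))
    return True
E
python3 - <<'E'
from h import *
t,Rt=scoop_tcp((656.6,191.0,0),-1.4665,0,pivot_l=(0,0,0))
# turn while staying high: tips level over tray
ok=go(60,20,170,0,feed=200)
for th in(10,20,30,38):
    if not go(100,20,170,th,feed=150): break
E
```

```text
(60, 20, 170, 0) F [ 0.2  0.  -2.5] q [  9.  39. -29.  84.  20.  62. -19.] 30.9
(100, 20, 170, 10) F [ 0.2 -0.3 -3.1] q [ 10.  35. -28.  90.  23.  51. -22.] 31.2
(100, 20, 170, 20) F [ 0.1 -0.5 -2.3] q [ 11.  28. -27. 103.  27.  34. -27.] 31.6
(100, 20, 170, 30) F [ 0.9  0.7 -1.9] q [  6.  22. -18. 116.  36.  16. -37.] 32.0
UNREACH (100, 20, 170, 38) the arm cannot follow that straight line within its joint ranges
```

```bash
python3 - <<'E'
from h import *
go(100,20,260,20,feed=200)
t,R=scoop_tcp(st2w((100,20,260)),ST[2],38)
q=r.inverse_kinematics(t,R); print(q)
if q is not None:
    r.move_to(t,R); print(r.get_qpos().round(0),r.get_tcp_pos()-t)
    for x,z,th in((100,150,38),(98,60,39),(92,18,40)):
        if not go(x,20,z,th,feed=150): break
snap('side','s7'); a=cv2.imread('pics/s7.png')[100:300,200:440]; cv2.imwrite('pics/s7c.png',cv2.resize(a,None,fx=3,fy=3))
E
```

```text
(100, 20, 260, 20) F [-1.1  0.  -3.7] q [ 15.  24. -32.  94.  21.  47. -21.] 32.7
[ 13.69969861  11.96290826 -25.51993262 117.06976105  32.19756038
  16.39104089 -33.88399297]
[ 14.  12. -25. 117.  32.  16. -34.] [-1.40863674 -0.1614508  -1.01959146]
UNREACH (100, 20, 150, 38) the arm cannot follow that straight line within its joint ranges
```

View pics/s7c.png

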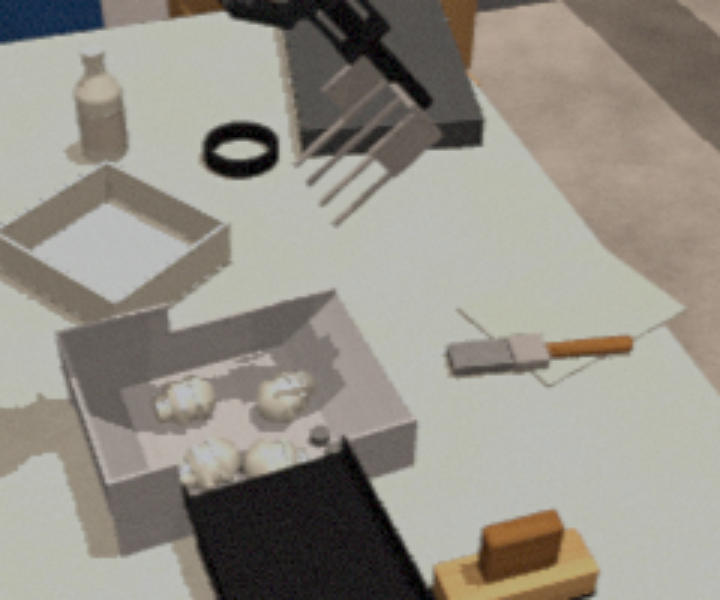

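```bash
python3 - <<'E'
from h import *
for z in (240,220,200,180,170,160):
    t,R=scoop_tcp(st2w((100,20,z)),ST[2],38)
    q=r.inverse_kinematics(t,R); print(z,None if q is None else q.round(0))
for x,y,z,th in((160,20,200,38),(130,20,170,38),(100,20,200,35),(100,20,150,35),(92,20,50,35),(90,20,9,35),(90,20,9,32),(90,20,9,37)):
    t,R=scoop_tcp(st2w((x,y,z)),ST[2],th)
    q=r.inverse_kinematics(t,R); print(x,z,th,None if q is None else q.round(0))
E
```

```text
240 [  9.  13. -20. 119.  38.  13. -40.]
220 [  3.  14. -13. 122.  44.   9. -46.]
200 [ -5.  16.  -2. 124.  52.   3. -55.]
180 [   3.   18.  -14.  126.  102.    7. -104.]
170 [  13.   20.  -27.  126.  103.   13. -105.]
160 [ 39.  33. -71. 126.  95.  40. -94.]
160 200 38 [  2.  21. -12. 116.  48.   9. -49.]
130 170 38 [  -5.   21.   -2.  123.  125.    3. -127.]
100 200 35 [  5.  17. -16. 120.  42.  11. -44.]
100 150 35 [  -5.   22.   -2.  125.  120.    3. -123.]
92 50 35 [  34.   50.  -72.  131.  110.   54. -106.]
90 9 35 [  33.   56.  -72.  134.  115.   60. -109.]
90 9 32 [  33.   56.  -72.  130.  110.   58. -103.]
90 9 37 [  32.   57.  -72.  136.  119.   63. -113.]
```

```bash
python3 - <<'E'
from h import *
t,R=scoop_tcp(st2w((100,20,160)),ST[2],38)
q1=np.array(r.inverse_kinematics(t,R)); q0=np.array(r.get_qpos())
for s in np.linspace(0,1,9)[1:]:
    r.set_joints(q0+(q1-q0)*s)
    Rt=np.array(r.get_orientation()); p=np.array(r.get_tcp_pos())
    # scoop points
    Rs=Rt@np.linalg.inv(np.column_stack([[0,1,0],[1,0,0],[0,0,-1.]])); o=p-Rs@[0,0,108]
    print(round(s,2),'tips',w2st(o+Rs@[-125,-50,0]).round(0),w2st(o+Rs@[-125,50,0]).round(0),'heel',w2st(o).round(0))
    if s<1 and min((o+Rs@[-125,-50,0])[2],(o+Rs@[-125,50,0])[2])<115: print('low');break
print(r.get_clock(),r.get_qpos().round(0))
E
```

```text
0.12 tips [ 77. -32. 229.] [ 76.  68. 227.] heel [181.  20. 298.]
0.25 tips [ 60. -36. 206.] [ 59.  64. 203.] heel [166.  18. 269.]
0.38 tips [ 49. -41. 188.] [ 47.  59. 183.] heel [157.  14. 247.]
0.5 tips [ 44. -45. 174.] [ 42.  55. 168.] heel [153.  11. 231.]
0.62 tips [ 47. -47. 164.] [ 45.  53. 157.] heel [156.   9. 221.]
0.75 tips [ 58. -46. 157.] [ 56.  54. 151.] heel [164.  10. 218.]
0.88 tips [ 75. -40. 155.] [ 74.  60. 152.] heel [179.  13. 223.]
1.0 tips [ 99. -30. 159.] [ 98.  70. 159.] heel [197.  20. 236.]
35.3833 [ 39.  33. -71. 126.  95.  40. -94.]
```

```bash
python3 - <<'E'
from h import *
for x,z,th in((104,60,40),(100,25,41.5),(92,10,41.5),(88,7.5,41)):
    if not go(x,20,z,th,feed=100): break
snap('side','s8'); a=cv2.imread('pics/s8.png')[100:300,200:440]; cv2.imwrite('pics/s8c.png',cv2.resize(a,None,fx=3,fy=3))
E
```

```text
(104, 20, 60, 40) F [ 0.   0.5 -2.6] q [  33.   48.  -70.  136.  119.   55. -115.] 36.5
(100, 20, 25, 41.5) F [-0.6 -0.6 -2.6] q [  31.   54.  -69.  140.  126.   64. -121.] 37.0
(92, 20, 10, 41.5) F [ 0.4  0.1 -1.4] q [  30.   56.  -68.  142.  128.   67. -123.] 37.3
(88, 20, 7.5, 41) F [ 0.4  1.  -3. ] q [  30.   56.  -68.  142.  128.   67. -123.] 37.6
```

View pics/s8c.png

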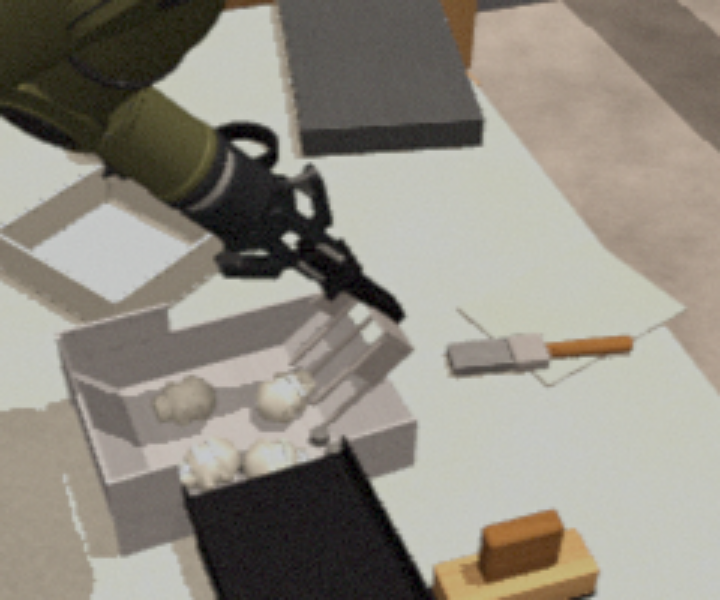

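```bash
python3 - <<'E'
from h import *
for x,z,th in((70,7.5,37),(50,7.5,32.5),(35,7.5,28.5),(20,7.5,24),(0,7.5,18),(-20,7.5,12)):
    if not go(x,20,z,th,feed=80): break
    f=np.array(r.get_contact_force())
    if np.linalg.norm(f)>25: print('force');break
snap('side','s9'); a=cv2.imread('pics/s9.png')[100:300,200:440]; cv2.imwrite('pics/s9c.png',cv2.resize(a,None,fx=3,fy=3))
E
```

```text
(70, 20, 7.5, 37) F [-0.2 -0.7 -1.8] q [  30.   54.  -68.  140.  122.   61. -120.] 37.9
(50, 20, 7.5, 32.5) F [-0.2  0.6 -3.6] q [  31.   52.  -67.  137.  116.   55. -115.] 38.1
(35, 20, 7.5, 28.5) F [ 0.4 -0.8 -4.1] q [  30.   50.  -65.  134.  110.   50. -109.] 38.4
(20, 20, 7.5, 24) F [-0.6  0.7 -3.8] q [  30.   49.  -63.  131.  101.   46. -101.] 38.7
(0, 20, 7.5, 18) F [-0.4  0.9 -3.3] q [ 29.  48. -60. 126.  89.  43. -89.] 39.0
(-20, 20, 7.5, 12) F [ 0.2  0.8 -3.2] q [ 28.  49. -59. 122.  78.  44. -78.] 39.3
```

View pics/s9c.png

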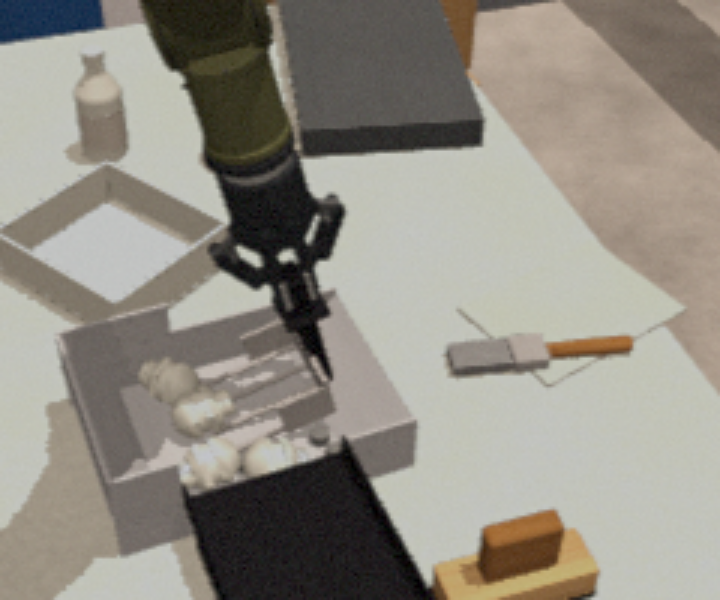

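```bash
python3 - <<'E'
from h import *
for x,z,th in((-45,7,4),(-65,6.6,0.5),(-80,6.6,0)):
    if not go(x,20,z,th,feed=70): break
    f=np.array(r.get_contact_force())
    if np.linalg.norm(f)>25: print('force');break
snap('side','s10'); a=cv2.imread('pics/s10.png')[100:300,200:440]; cv2.imwrite('pics/s10c.png',cv2.resize(a,None,fx=3,fy=3))
snap('top','t10'); a=cv2.imread('pics/t10.png')[180:310,270:470]; cv2.imwrite('pics/t10c.png',cv2.resize(a,None,fx=4,fy=4))
E
```

```text
(-45, 20, 7, 4) F [-0.5  6.1  6.5] q [ 27.  52. -60. 115.  66.  49. -66.] 39.8
(-65, 20, 6.6, 0.5) F [-0.6 -0.2 -3.5] q [ 27.  54. -60. 115.  63.  52. -64.] 40.1
(-80, 20, 6.6, 0) F [ 0.7 -1.1 -3.9] q [ 27.  53. -60. 116.  63.  51. -65.] 40.5
```

View pics/s10c.png

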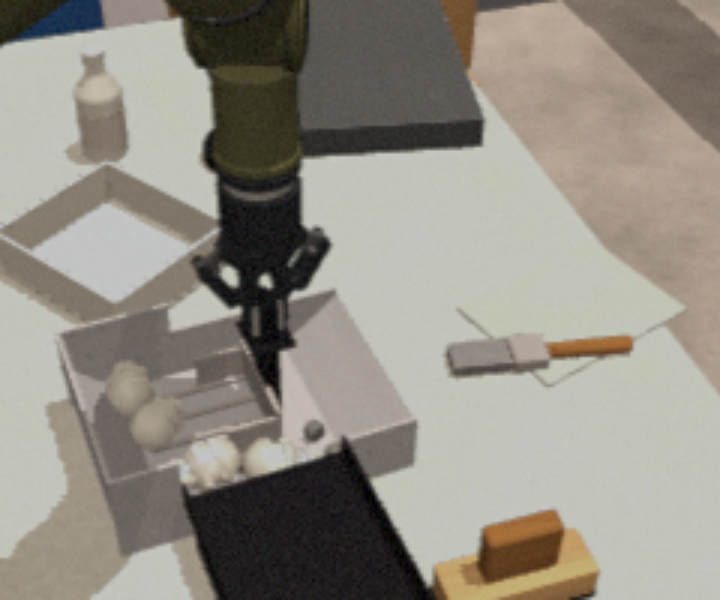

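View pics/t10c.png

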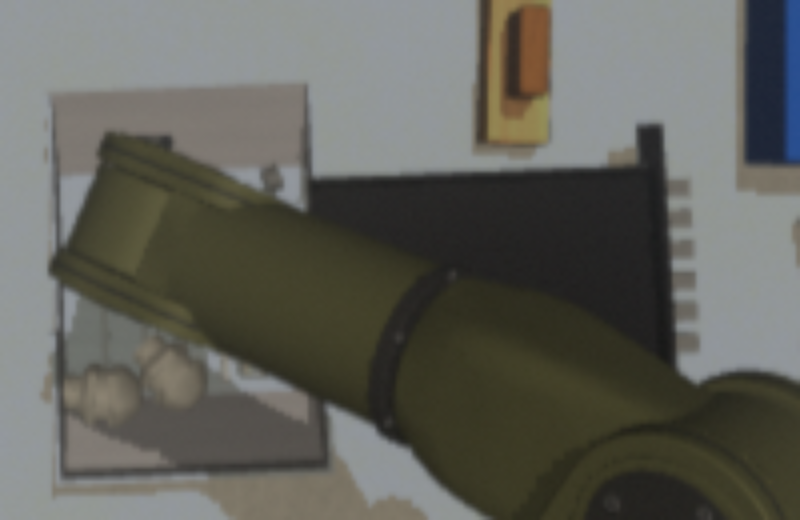

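```bash
python3 - <<'E'
from h import *
go(-66,20,7,0,feed=100); go(-66,36,7,0,feed=100)
ok=True
for x,z,th in((-80,6.5,0),(-90,6.8,0)):
    go(x,36,z,th,feed=50)
# heel on floor, tips along the slope
for th in(4,8,12,16,20,24):
    a=np.radians(th); h=125*np.cos(a)-125*np.sin(a)-90+1.5
    if not go(h,36,7.2,-th,feed=70,pl=(0,0,0)): break
    f=np.array(r.get_contact_force())
    if np.linalg.norm(f)>40: print('force');break
snap('side','s11'); a=cv2.imread('pics/s11.png')[100:300,200:440]; cv2.imwrite('pics/s11c.png',cv2.resize(a,None,fx=3,fy=3))
snap('top','t11'); a=cv2.imread('pics/t11.png')[180:310,270:470]; cv2.imwrite('pics/t11c.png',cv2.resize(a,None,fx=4,fy=4))
E
```

```text
(-66, 20, 7, 0) F [-0.9 -0.4 -3.8] q [ 27.  54. -60. 114.  62.  52. -63.] 40.9
(-66, 36, 7, 0) F [-0.3 -0.7 -3. ] q [ 25.  54. -60. 114.  62.  52. -65.] 41.2
(-80, 36, 6.5, 0) F [2.2 0.  4.5] q [ 25.  53. -60. 116.  63.  51. -67.] 41.6
(-90, 36, 6.8, 0) F [ 1.5 -0.2  5.4] q [ 26.  53. -59. 118.  63.  50. -68.] 42.0
(np.float64(27.47594706446236), 36, 7.2, -4) F [ 1.7 -0.8  2.1] q [ 26.  54. -60. 114.  58.  54. -63.] 42.2
(np.float64(17.886870972688115), 36, 7.2, -8) F [-3.3 -0.7  7. ] q [ 25.  56. -61. 111.  54.  59. -59.] 42.5
(np.float64(7.779488739505794), 36, 7.2, -12) F [-3.4 -1.1  8.8] q [ 25.  57. -61. 108.  50.  63. -56.] 42.7
(np.float64(-2.7969574848350334), 36, 7.2, -16) F [-2.7 -0.7 11.2] q [ 24.  59. -61. 105.  47.  67. -53.] 43.0
(np.float64(-13.790940317470046), 36, 7.2, -20) F [-0.2 -1.2 14.2] q [ 24.  61. -60. 101.  45.  71. -51.] 43.2
(np.float64(-25.14889817914991), 36, 7.2, -24) F [ 4.1 -0.8 16. ] q [ 23.  62. -60.  98.  42.  74. -49.] 43.5
```

View pics/s11c.png

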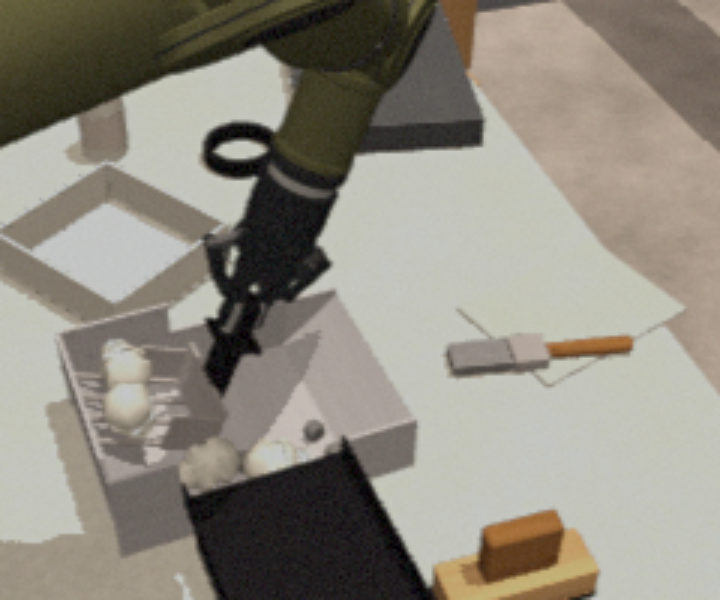

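View pics/t11c.png

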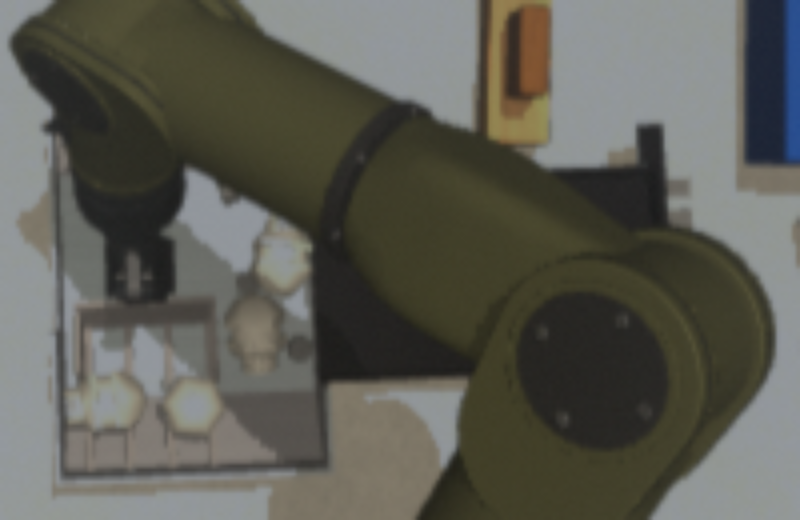

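```bash
python3 - <<'E'
from h import *
for x,z,th in((-130,74,-29),(-120,95,-35),(-110,125,-38)):
    if not go(x,36,z,th,feed=70): break
r.hold(.3)
snap('side','s12'); a=cv2.imread('pics/s12.png')[100:300,200:440]; cv2.imwrite('pics/s12c.png',cv2.resize(a,None,fx=3,fy=3))
snap('top','t12'); a=cv2.imread('pics/t12.png')[180:310,270:470]; cv2.imwrite('pics/t12c.png',cv2.resize(a,None,fx=4,fy=4))
E
```

```text
(-130, 36, 74, -29) F [-1.5  0.4 -4. ] q [ 21.  65. -59.  92.  39.  81. -45.] 43.9
(-120, 36, 95, -35) F [-0.   0.6 -3.1] q [ 19.  68. -58.  84.  36.  89. -41.] 44.2
(-110, 36, 125, -38) F [-0.3 -0.8 -3.9] q [ 18.  68. -58.  78.  34.  95. -39.] 44.7
```

View pics/s12c.png

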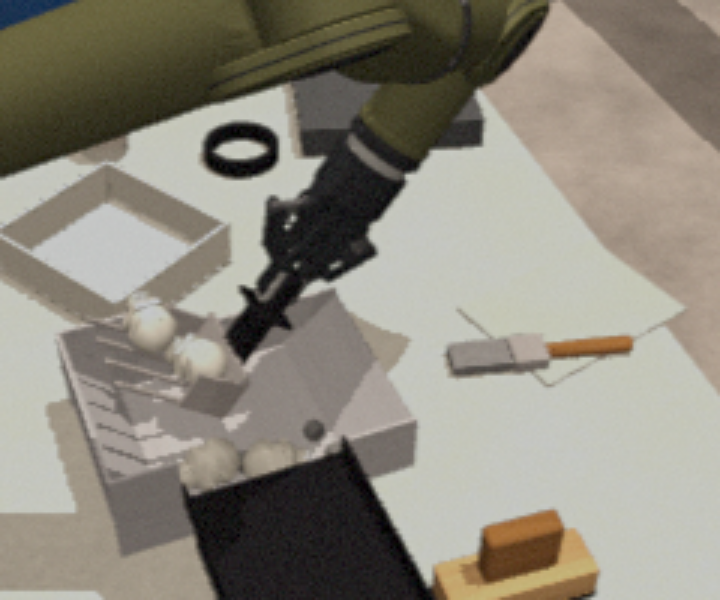

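View pics/t12c.png

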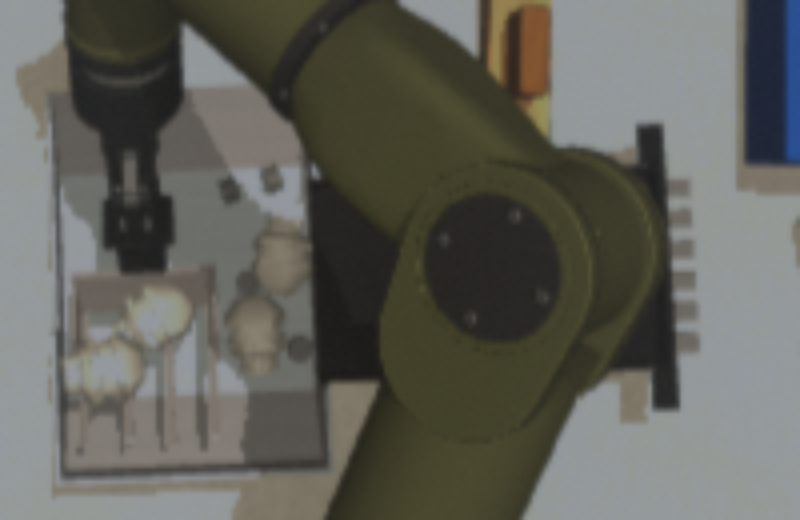

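```bash
python3 - <<'E'
from h import *
if not go(-100,28,170,-38,feed=100): pass
C=np.array([389.,283.,0]); dy=0.57
for k in np.arange(-180,180,15):
    yaw=dy+np.radians(k)
    d=np.array([-np.cos(yaw),-np.sin(yaw),0])  # tine direction
    row=[]
    for th in(-38,-20,0,20,35,45,55):
        tip=C-d*25+[0,0,30 if th>20 else 110]
        q=r.inverse_kinematics(*scoop_tcp(tip,yaw,th)); row.append('-' if q is None else str(np.round(q[[0,2,4,5,6]]).astype(int).tolist()))
    print(k,row)
E
```

```text
(-100, 28, 170, -38) F [ 0.5 -0.1 -3.6] q [ 18.  65. -58.  75.  32. 100. -37.] 45.7
-180 ['-', '-', '[-77, 50, -47, 30, -135]', '[-71, 50, -28, 64, -152]', '[-65, 50, -31, 80, -147]', '[-61, 50, -29, 95, -149]', '[-58, 50, -28, 109, -151]']
-165 ['-', '-', '[-63, 37, -37, 26, -127]', '[-71, 50, -23, 61, -140]', '[-68, 50, -26, 75, -139]', '[-66, 50, -23, 90, -141]', '[-63, 50, -21, 104, -143]']
-150 ['-', '-', '[-50, 25, -25, 25, -121]', '[-65, 38, -11, 56, -139]', '[-66, 38, -12, 67, -141]', '[-66, 38, -10, 82, -144]', '[-65, 38, -8, 96, -145]']
-135 ['-', '[17, -39, 100, 3, 143]', '[-37, 13, -13, 26, -116]', '[-65, 38, -7, 52, -127]', '[-69, 38, -6, 61, -134]', '[-71, 38, -4, 74, -137]', '[-71, 38, -1, 87, -139]']
-120 ['[38, -50, 9, 11, -93]', '[21, -41, 15, 16, -115]', '[-4, -31, 25, 34, -141]', '[-59, 26, 5, 48, -126]', '[-72, 38, 0, 53, -127]', '[-76, 38, 3, 64, -132]', '[-78, 38, 5, 76, -135]']
-105 ['[35, -53, 12, 32, -87]', '[22, -47, 20, 31, -105]', '[1, -37, 30, 40, -129]', '[-24, -29, 37, 58, -148]', '[-69, 26, 17, 46, -134]', '[-80, 38, 10, 54, -128]', '[-84, 38, 12, 64,
[... 2427 characters left out ...]
0, 83]', '[20, -72, 13, 57, 92]']
120 ['[-53, -72, 69, 100, -15]', '[-36, -82, 67, 87, -1]', '[-15, -83, 56, 66, 27]', '[0, -72, 28, 54, 70]', '[7, -72, 26, 56, 82]', '[11, -72, 19, 64, 93]', '[13, -72, 14, 72, 99]']
135 ['[-58, -75, 71, 99, -23]', '[-40, -72, 70, 70, 5]', '[-13, -82, 55, 61, 42]', '[0, -72, 27, 59, 85]', '[4, -72, 26, 66, 94]', '[6, -72, 21, 76, 101]', '[7, -72, 17, 86, 106]']
150 ['-', '-', '[-12, -72, 50, 49, 65]', '[-1, -72, 27, 64, 99]', '[-66, 75, -53, 101, -147]', '[3, -84, 31, 93, 100]', '[1, -84, 27, 103, 104]']
165 ['-', '-', '[-88, 62, -55, 38, -145]', '[-78, 75, -44, 79, -143]', '[-66, 62, -43, 89, -147]', '[-61, 62, -41, 103, -148]', '[-56, 62, -41, 117, -150]']
```

```bash
python3 - <<'E'
from h import *
P=np.load('pics/topP.npy').reshape(-1,3); P=P[np.isfinite(P).all(1)]
for x0 in range(50,500,50):
    print(x0,[ (lambda s: int(np.percentile(s[:,2],98)) if len(s)>3 else -1)(P[(abs(P[:,0]-x0)<25)&(abs(P[:,1]-y0)<25)]) for y0 in range(300,750,50)])
C=np.array([389.,283.,0]); dy=0.57
for k in (90,105):
    yaw=dy+np.radians(k); d=np.array([-np.cos(yaw),-np.sin(yaw),0])
    for off,z,th in((-60,200,-38),(-60,200,-20),(-50,150,-5),(-40,90,5),(-40,60,15),(-40,50,30),(-35,35,42),(-30,35,55)):
        q=r.inverse_kinematics(*scoop_tcp(C+d*off+[0,0,z],yaw,th)); print(k,th,None if q is None else q.round(0))
E
```

```text
50 [4, 4, 5, 103, 105, 104, 104, 104, 105]
100 [5, 5, 5, 102, 105, 104, 104, 104, 105]
150 [4, 4, 5, 102, 105, 104, 105, 104, 104]
200 [4, 5, 5, 103, 104, 103, 105, 104, 104]
250 [61, 4, 7, 102, 103, 103, 103, 103, 104]
300 [60, 61, 6, 5, 5, 5, 5, 5, 5]
350 [10, 60, 61, 5, 6, 6, 6, 5, 5]
400 [12, 10, 60, 5, 151, 153, 5, 5, 5]
450 [59, 62, 59, 5, 150, 151, 5, 5, 5]
90 -38 [-50.  65. -70.  86.  59. 112.  -5.]
90 -20 [-38.  57. -79.  92.  56. 100.  -1.]
90 -5 [-24.  53. -82. 102.  55.  81.   4.]
90 5 [-14.  56. -83. 110.  59.  69.   5.]
90 15 [ -8.  51. -72. 114.  52.  47.  19.]
90 30 [  6.  53. -72. 116.  39.  36.  41.]
90 42 [ 16.  60. -72. 115.  26.  34.  63.]
90 55 [ 25.  69. -72. 111.  12.  39.  84.]
105 -38 [-51.  63. -75. 101.  60. 110.  -8.]
105 -20 [-38.  53. -82. 105.  56.  95.   2.]
105 -5 [-24.  48. -80. 111.  53.  74.  14.]
105 5 [-14.  54. -83. 115.  57.  65.  17.]
105 15 [ -7.  50. -72. 116.  47.  47.  36.]
105 30 [  5.  54. -72. 113.  31.  44.  61.]
105 42 [ 13.  62. -72. 109.  21.  47.  78.]
105 55 [ 19.  70. -72. 101.  12.  56.  92.]
```

```bash
cat >> h.py <<'E'
DC=np.array([389.,283.,0]); DY=0.57
def gow(p,yaw,th,feed=150,pl=(-125,0,0),v=1):
    t,R=scoop_tcp(p,yaw,th,pivot_l=pl)
    try: r.move_l(t,R,feed=feed)
    except r.Unreachable as e: print('UNREACH',np.round(p),yaw,th,e); return False
    if v: print(np.round(p),round(yaw,2),th,'F',np.array(r.get_contact_force()).round(1),'q',np.array(r.get_qpos()).round(0),round(r.get_clock(),1))
    return True
E
python3 - <<'E'
from h import *
yawf=DY+np.pi/2; d=np.array([-np.cos(yawf),-np.sin(yawf),0])
p0=st2w((-100,28,0)); p1=DC-60*d
gow(p0+[0,0,230],ST[2],-38)
for s in np.linspace(0,1,6)[1:]:
    # tip goes a bit outward to keep reach
    p=p0*(1-s)+p1*s+[0,0,230]
    if not gow(p,ST[2]*(1-s)+yawf*s,-38,feed=150): break
snap('side','s13'); a=cv2.imread('pics/s13.png')[50:300,120:420]; cv2.imwrite('pics/s13c.png',cv2.resize(a,None,fx=2.4,fy=2.4))
E
```

```text
[350.   6. 230.] 0.07 -38 F [-0.1 -0.  -5. ] q [ 18.  61. -60.  73.  29. 104. -37.] 46.3
[352.  71. 230.] 0.48 -38 F [ 0.  -0.6 -3.6] q [  2.  62. -62.  72.  34. 108. -32.] 47.3
[353. 137. 230.] 0.9 -38 F [ 0.3 -0.6 -4.1] q [-14.  63. -65.  72.  40. 112. -27.] 48.3
[354. 202. 230.] 1.31 -38 F [ 0.1  0.2 -4. ] q [-29.  64. -67.  73.  46. 114. -19.] 49.2
[355. 268. 230.] 1.73 -38 F [-0.1 -0.5 -4. ] q [-41.  64. -69.  77.  52. 115. -11.] 50.0
[357. 334. 230.] 2.14 -38 F [ 0.2  0.1 -3.9] q [-49.  63. -72.  84.  58. 115.  -4.] 50.6
```

View pics/s13c.png

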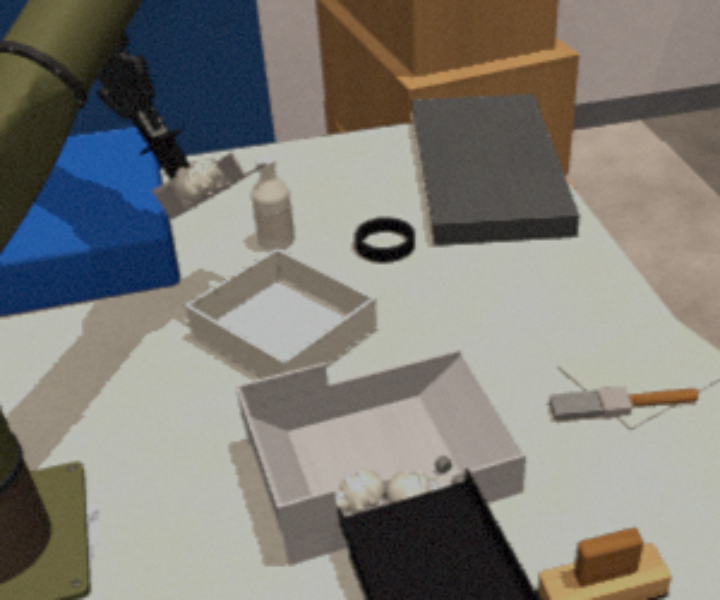

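```bash
python3 - <<'E'
from h import *
yaw=DY+np.pi/2; d=np.array([-np.cos(yaw),-np.sin(yaw),0])
for off,z,th,fd in((-60,170,-20,150),(-52,100,-4,120),(-42,68,8,90),(-40,58,20,90),(-38,45,32,90),(-36,38,44,90),(-32,35,54,90)):
    if not gow(DC+d*off+[0,0,z],yaw,th,feed=fd): break
r.hold(.3)
snap('side','s14'); a=cv2.imread('pics/s14.png')[50:300,120:420]; cv2.imwrite('pics/s14c.png',cv2.resize(a,None,fx=2.4,fy=2.4))
E
```

```text
[357. 334. 170.] 2.14 -20 F [-1.  -0.4 -3.5] q [-37.  60. -80.  94.  59. 100.  -4.] 51.2
[361. 327. 100.] 2.14 -4 F [-0.8  0.2 -2.6] q [-24.  59. -82. 106.  61.  80.  -1.] 51.7
[366. 318.  68.] 2.14 8 F [-0.5  0.5 -3.8] q [-12.  58. -83. 112.  61.  65.   5.] 52.2
[367. 317.  58.] 2.14 20 F [-0.2  1.7 -3.2] q [ -0.  58. -83. 115.  56.  52.  17.] 52.7
[368. 315.  45.] 2.14 32 F [-0.5  0.2 -3.1] q [ 11.  62. -84. 116.  50.  44.  31.] 53.2
[370. 313.  38.] 2.14 44 F [-1.   3.7  8.4] q [ 20.  69. -84. 115.  40.  41.  50.] 53.8
[372. 310.  35.] 2.14 54 F [ 1.1  6.1 17.3] q [ 26.  76. -84. 111.  30.  43.  65.] 54.3
```

View pics/s14c.png

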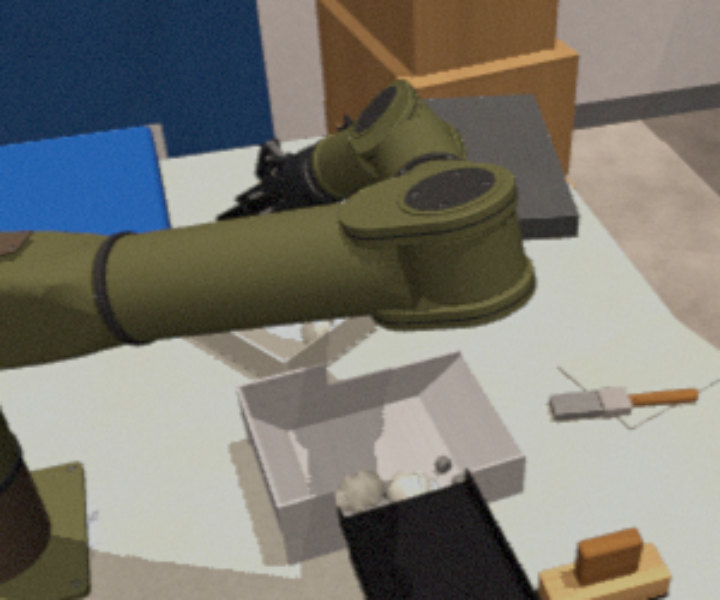

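```bash
python3 - <<'E'
from h import *
yaw=DY+np.pi/2; d=np.array([-np.cos(yaw),-np.sin(yaw),0])
gow(DC+d*-36+[0,0,48],yaw,50,feed=80)
gow(DC+d*-40+[0,0,85],yaw,45,feed=120)
snap('top','t15'); a=cv2.imread('pics/t15.png')[180:330,150:350]; cv2.imwrite('pics/t15c.png',cv2.resize(a,None,fx=4,fy=4))
E
```

```text
[370. 313.  48.] 2.14 50 F [0.3 1.3 1.9] q [ 24.  71. -83. 113.  31.  42.  61.] 55.0
[367. 317.  85.] 2.14 45 F [ 0.5 -0.3 -3.1] q [ 21.  63. -83. 113.  29.  42.  57.] 55.5
```

View pics/t15c.png

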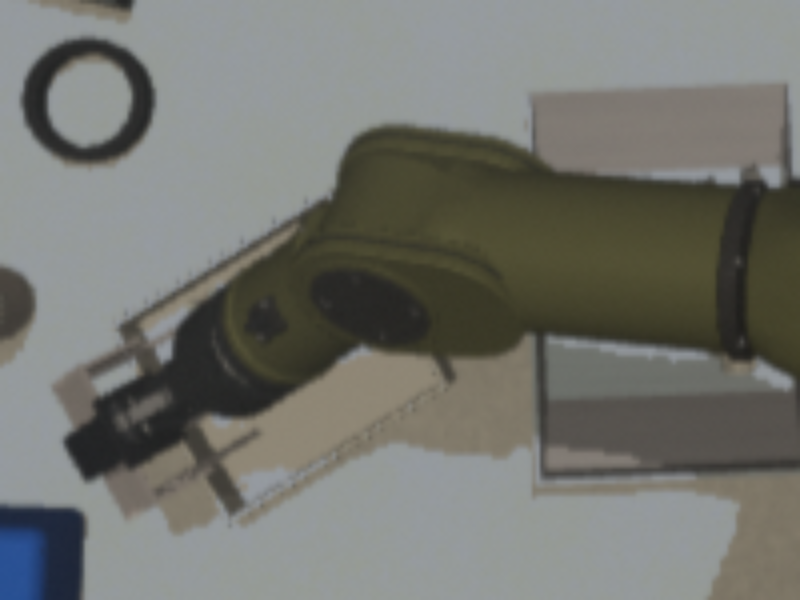

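```bash
python3 - <<'E'
from h import *
yawf=DY+np.pi/2; d=np.array([-np.cos(yawf),-np.sin(yawf),0])
for off,z,th in((-45,100,25),(-52,150,0),(-60,200,-15)):
    if not gow(DC+d*off+[0,0,z],yawf,th,feed=200): break
p0=st2w((-20,-42,0)); p1=DC-60*d
for s in np.linspace(1,0,5)[1:]:
    p=p0*(1-s)+p1*s+[0,0,200]
    if not gow(p,ST[2]*(1-s)+yawf*s,-15,feed=220): break
snap('top','t16'); a=cv2.imread('pics/t16.png')[180:330,150:350]; cv2.imwrite('pics/t16c.png',cv2.resize(a,None,fx=4,fy=4))
snap('side','s16'); a=cv2.imread('pics/s16.png')[100:300,150:450]; cv2.imwrite('pics/s16c.png',cv2.resize(a,None,fx=2.6,fy=2.6))
tray_map('t16')
E
```

```text
[365. 321. 100.] 2.14 25 F [-0.1 -1.2 -3.8] q [  2.  46. -71. 113.  33.  40.  41.] 56.1
[361. 327. 150.] 2.14 0 F [ 0.2 -1.  -2.6] q [-28.  39. -56. 104.  38.  58.  23.] 56.8
[357. 334. 200.] 2.14 -15 F [ 0.6 -0.5 -2.3] q [-44.  41. -50.  95.  39.  75.  17.] 57.2
[376. 235. 200.] 1.62 -15 F [-0.7  0.  -3.2] q [-33.  40. -43.  92.  33.  75.   7.] 57.9
[396. 137. 200.] 1.1 -15 F [-1.  -0.5 -3.1] q [-19.  40. -37.  90.  26.  74.   1.] 58.7
[415.  39. 200.] 0.59 -15 F [-0.6  0.9 -2.6] q [ -4.  40. -29.  85.  20.  75.  -4.] 59.6
[435. -59. 200.] 0.07 -15 F [-0.1  0.9 -2.5] q [ 11.  42. -22.  79.  14.  77.  -9.] 60.6
gland 12851 mean [nan nan nan] rect [nan nan] [0. 0.] 0 zmax nan
slug 21 mean [ -6. -51.  25.] rect [ -5. -51.] [11. 15.] 90 zmax 44.0
```

View pics/t16c.png

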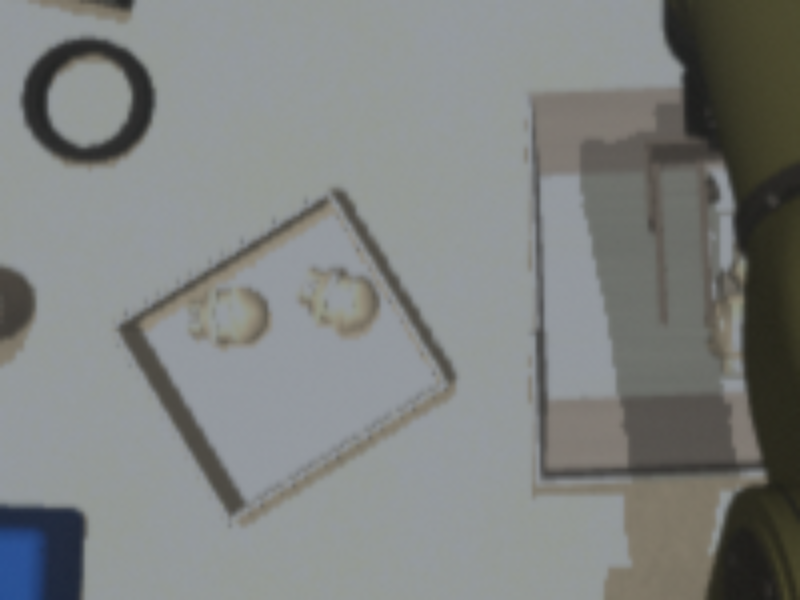

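View pics/s16c.png

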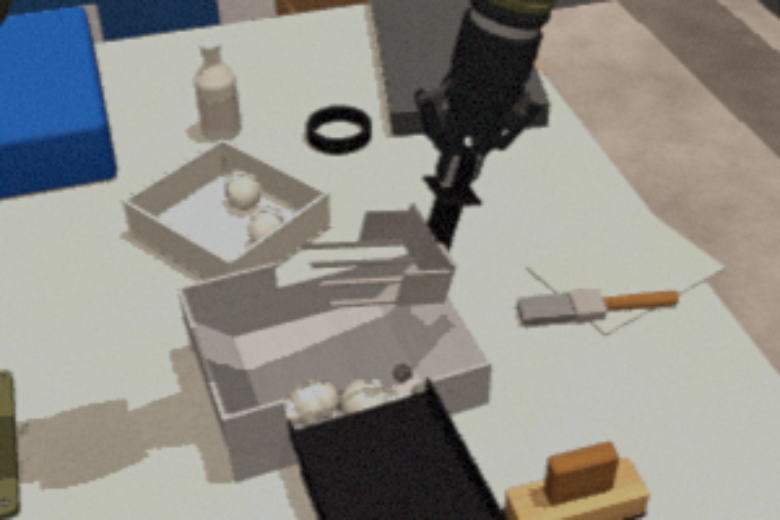

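```bash
cat >> h.py <<'E'
def scoop_now():
    Rt=np.array(r.get_orientation()); p=np.array(r.get_tcp_pos())
    Rs=Rt@np.linalg.inv(np.column_stack([[0,1,0],[1,0,0],[0,0,-1.]])); return p-Rs@[0,0,GZ],Rs
def jstep(q1,n=8,zmin=115):
    q1=np.array(q1); q0=np.array(r.get_qpos())
    for s in np.linspace(0,1,n+1)[1:]:
        r.set_joints(q0+(q1-q0)*s); o,Rs=scoop_now()
        a,b=o+Rs@[-125,-50,0],o+Rs@[-125,50,0]
        print(round(s,2),w2st(a).round(0),w2st(b).round(0),w2st(o).round(0))
        if s<1 and min(a[2],b[2],o[2])<zmin: print('low'); return False
    return True
E
python3 - <<'E'
from h import *
y=-42
go(80,y,230,10,feed=250)
go(100,y,260,20,feed=250)
t,R=scoop_tcp(st2w((100,y,165)),ST[2],39)
for z in(165,160,150,140):
    t,R=scoop_tcp(st2w((100,y,z)),ST[2],39); q=r.inverse_kinematics(t,R); print(z,None if q is None else q.round(0))
E
```

```text
(80, -42, 230, 10) F [-0.8 -1.1 -3.3] q [ 14.  30. -24.  87.  15.  56.  -9.] 61.3
(100, -42, 260, 20) F [-0.1 -1.  -3.6] q [ 17.  24. -26.  93.  14.  46.  -9.] 61.6
165 [ 35.  25. -46. 126. 105.  17. -98.]
160 [ 42.  28. -58. 126. 102.  24. -94.]
150 [ 41.  30. -58. 127. 105.  26. -97.]
140 [  41.   31.  -58.  128.  109.   27. -100.]
```

```bash
python3 - <<'E'
from h import *
y=-42
t,R=scoop_tcp(st2w((104,y,155)),ST[2],39)
q=r.inverse_kinematics(t,R); print(q.round(0))
if jstep(q,8):
    for x,z,th in((106,70,40),(102,30,41.5),):
        if not go(x,y,z,th,feed=120): break
snap('side','s17'); a=cv2.imread('pics/s17.png')[100:300,200:440]; cv2.imwrite('pics/s17c.png',cv2.resize(a,None,fx=3,fy=3))
snap('top','t17'); a=cv2.imread('pics/t17.png')[180:310,270:470]; cv2.imwrite('pics/t17c.png',cv2.resize(a,None,fx=4,fy=4))
E
```

```text
[ 41.  29. -57. 126. 103.  25. -95.]
0.12 [  84. -127.  237.] [ 90. -27. 230.] [205. -81. 276.]
0.25 [  82. -154.  223.] [ 92. -55. 211.] [ 203. -110.  264.]
0.38 [  84. -171.  211.] [ 97. -73. 195.] [ 204. -128.  255.]
0.5 [  91. -179.  199.] [104. -81. 182.] [ 208. -135.  249.]
0.62 [  99. -174.  187.] [111. -76. 172.] [ 212. -129.  244.]
0.75 [ 106. -158.  176.] [116. -59. 164.] [ 214. -111.  240.]
0.88 [ 109. -131.  165.] [115. -31. 158.] [212. -82. 237.]
1.0 [105. -93. 156.] [105.   7. 155.] [202. -44. 234.]
(106, -42, 70, 40) F [ 0.   0.6 -2.8] q [  40.   43.  -63.  133.  123.   42. -112.] 64.9
(102, -42, 30, 41.5) F [ 1.2 -0.1 -2.6] q [  39.   51.  -64.  138.  132.   52. -118.] 65.4
```

View pics/s17c.png

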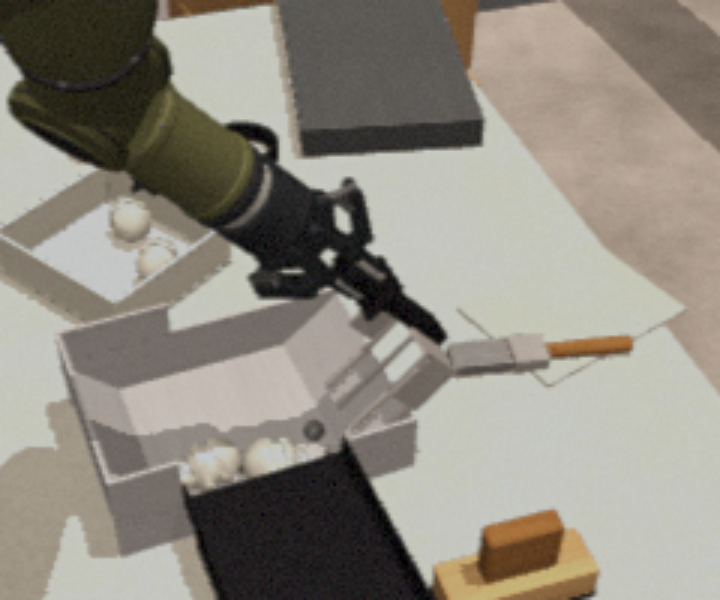

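View pics/t17c.png

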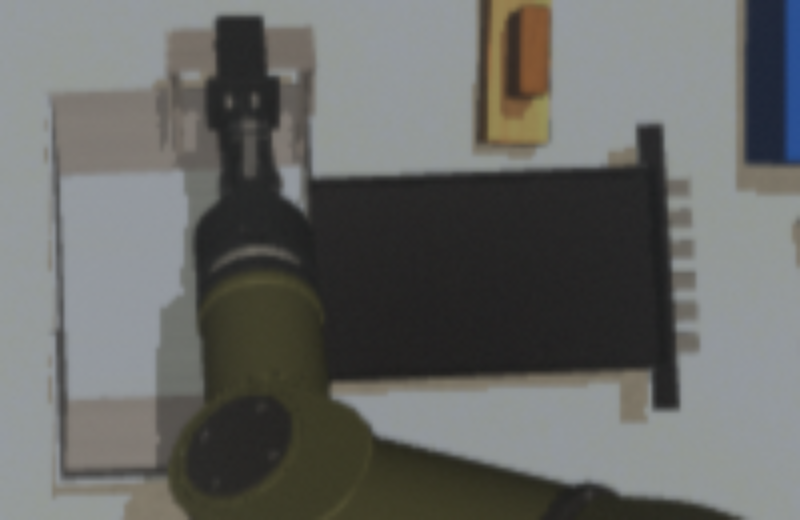

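```bash
python3 - <<'E'
from h import *
y=-39
for x,z,th in((92,10,41.5),(88,7.5,41),(70,7.5,37),(50,7.5,32.5),(35,7.5,28.5),(20,7.5,24),(0,7.5,18),(-20,7.5,12),(-45,7.2,4),(-65,6.6,0.5),(-78,6.6,0)):
    if not go(x,y,z,th,feed=75): break
    f=np.array(r.get_contact_force())
    if np.linalg.norm(f)>25: print('force');break
snap('side','s18'); a=cv2.imread('pics/s18.png')[100:300,200:440]; cv2.imwrite('pics/s18c.png',cv2.resize(a,None,fx=3,fy=3))
snap('top','t18'); a=cv2.imread('pics/t18.png')[180:310,270:470]; cv2.imwrite('pics/t18c.png',cv2.resize(a,None,fx=4,fy=4))
E
```

```text
(92, -39, 10, 41.5) F [ 0.4  1.2 -2.6] q [  38.   54.  -63.  140.  134.   57. -120.] 65.9
(88, -39, 7.5, 41) F [-0.4 -0.1 -2.2] q [  38.   54.  -63.  141.  134.   57. -120.] 66.2
(70, -39, 7.5, 37) F [ 0.4  0.6 -2.5] q [  38.   51.  -62.  138.  129.   51. -117.] 66.4
(50, -39, 7.5, 32.5) F [ 0.4 -1.1 -3.5] q [  37.   49.  -59.  136.  122.   45. -112.] 66.7
(35, -39, 7.5, 28.5) F [ 0.4  0.3 -3.2] q [  35.   46.  -56.  133.  115.   39. -106.] 66.9
(20, -39, 7.5, 24) F [ 0.6 -0.1 -2.4] q [ 33.  44. -51. 130. 105.  33. -97.] 67.2
(0, -39, 7.5, 18) F [ 0.5  0.  -1. ] q [ 29.  43. -45. 125.  88.  28. -81.] 67.6
(-20, -39, 7.5, 12) F [ 0.4 -0.7 -2.7] q [ 28.  44. -45. 121.  71.  31. -65.] 68.0
(-45, -39, 7.2, 4) F [ 2.4  6.6 28.1] q [ 28.  48. -48. 114.  59.  40. -53.] 68.4
force
```

View pics/s18c.png

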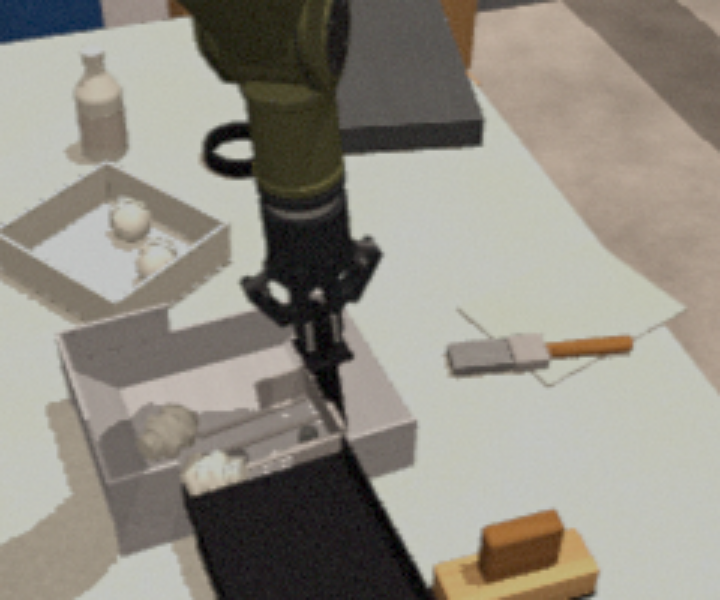

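View pics/t18c.png

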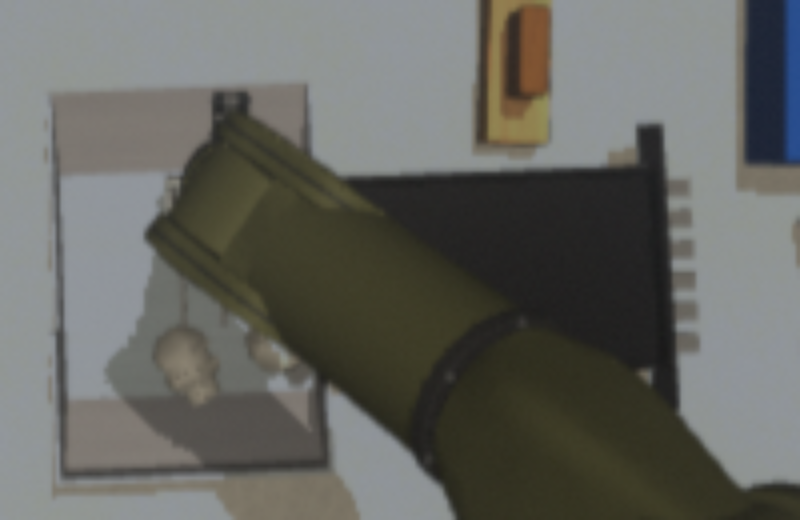

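```bash
python3 - <<'E'
from h import *
y=-39
for x,z,th in((-45,7.2,9),(-60,7.2,9),(-76,7.2,8)):
    if not go(x,y,z,th,feed=75): break
snap('side','s19'); a=cv2.imread('pics/s19.png')[100:300,200:440]; cv2.imwrite('pics/s19c.png',cv2.resize(a,None,fx=3,fy=3))
snap('wrist','w19')
E
```

```text
(-45, -39, 7.2, 9) F [-0.7  5.6  2.5] q [ 28.  44. -45. 121.  67.  32. -62.] 68.8
(-60, -39, 7.2, 9) F [3.6 4.2 3.8] q [ 28.  44. -44. 123.  69.  31. -64.] 69.2
(-76, -39, 7.2, 8) F [4.9 5.2 4.1] q [ 28.  43. -44. 124.  69.  31. -65.] 69.5
```

View pics/s19c.png

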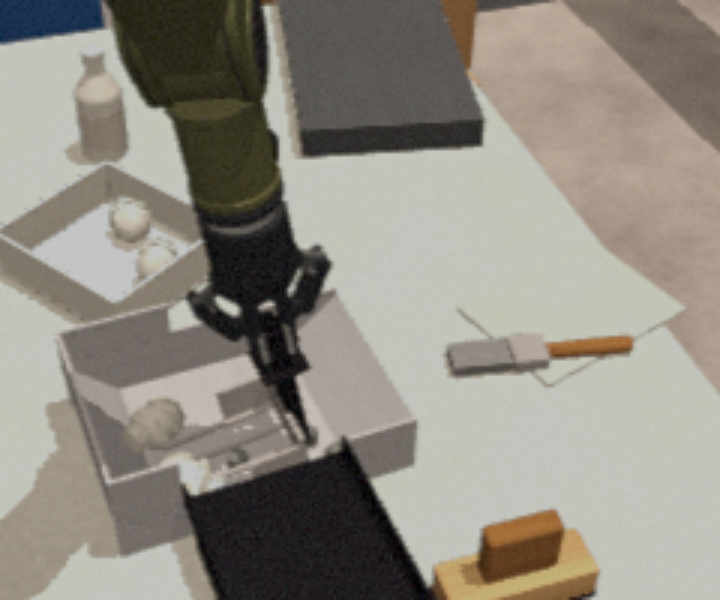

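View pics/w19.png

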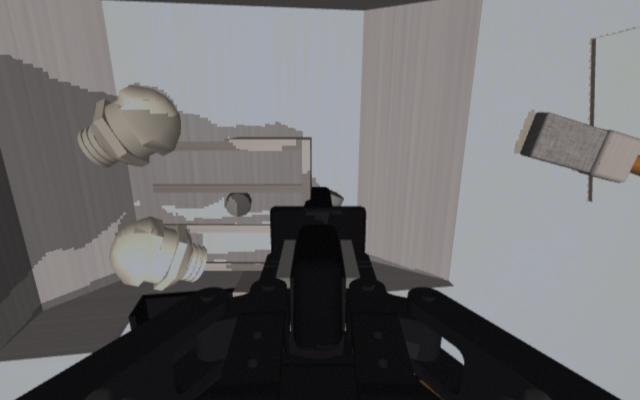

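```bash
python3 - <<'E'
from h import *
y=-36
for x,z,th in((-76,7.4,8),(-86,7.2,6),(-89,6.8,2.5)):
    if not go(x,y,z,th,feed=75): break
    f=np.array(r.get_contact_force())
    if np.linalg.norm(f)>30: print('force');break
snap('side','s20'); a=cv2.imread('pics/s20.png')[100:300,200:440]; cv2.imwrite('pics/s20c.png',cv2.resize(a,None,fx=3,fy=3))
snap('wrist','w20')
E
```

```text
(-76, -36, 7.4, 8) F [5.  1.9 5.1] q [ 28.  43. -44. 124.  69.  31. -65.] 69.9
(-86, -36, 7.2, 6) F [3.5 1.  6.7] q [ 28.  44. -45. 124.  66.  33. -62.] 70.1
(-89, -36, 6.8, 2.5) F [ 3.6  0.1 10.2] q [ 28.  46. -47. 120.  60.  38. -56.] 70.4
```

View pics/w20.png

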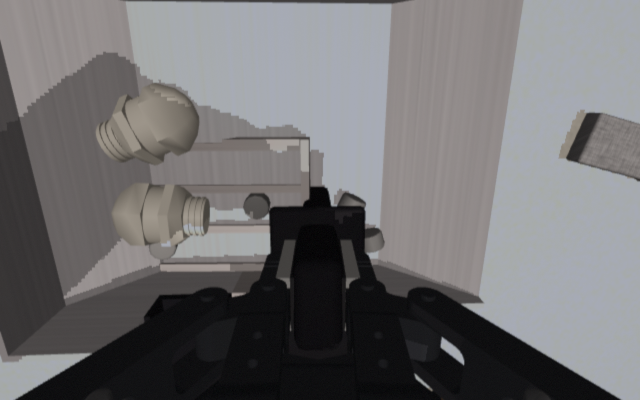

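```bash
python3 - <<'E'
from h import *
for x,y,z,th in((-84,-36,8,9),(-70,-36,8,9),(-70,-14,8,9),(-80,-14,7.4,8),(-88,-14,7,5),(-90,-14,6.8,1)):
    if not go(x,y,z,th,feed=75): break
    f=np.array(r.get_contact_force())
    if np.linalg.norm(f)>30: print('force');break
snap('wrist','w21')
E
```

```text
(-84, -36, 8, 9) F [-2.9  3.  -0.8] q [ 27.  42. -43. 127.  72.  28. -69.] 70.9
(-70, -36, 8, 9) F [-1.6  2.3 -0.2] q [ 27.  43. -43. 125.  70.  30. -66.] 71.2
(-70, -14, 8, 9) F [ 2.  -3.6  6.2] q [ 24.  42. -43. 125.  71.  30. -70.] 71.6
(-80, -14, 7.4, 8) F [ 5.7 -2.  12. ] q [ 25.  43. -43. 125.  70.  30. -69.] 71.9
(-88, -14, 7, 5) F [ 8.3 -0.9 29. ] q [ 25.  44. -45. 123.  65.  33. -63.] 72.1
force
```

View pics/w21.png

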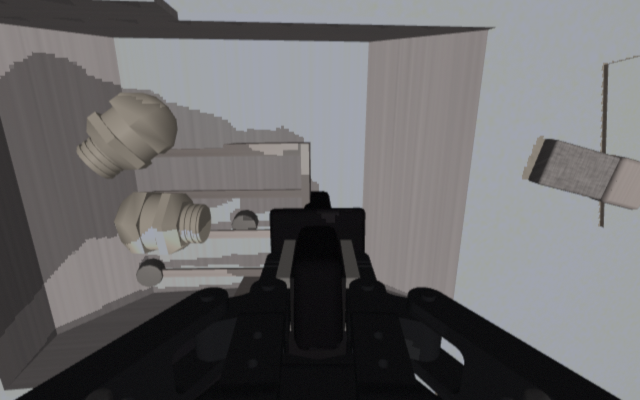

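```bash
python3 - <<'E'
from h import *
for x,y,z,th in((-80,-14,10,10),(-66,-14,30,10),(-40,-14,90,4)):
    if not go(x,y,z,th,feed=100): break
snap('wrist','w22'); snap('side','s22'); a=cv2.imread('pics/s22.png')[100:300,200:440]; cv2.imwrite('pics/s22c.png',cv2.resize(a,None,fx=3,fy=3))
E
```

```text
(-80, -14, 10, 10) F [ 6.8 -0.2 -1.3] q [ 24.  41. -41. 128.  75.  27. -74.] 72.5
(-66, -14, 30, 10) F [ 0.6 -0.  -2.8] q [ 25.  40. -44. 125.  66.  30. -66.] 72.9
(-40, -14, 90, 4) F [-0.5  0.1 -3.1] q [ 29.  41. -53. 110.  46.  48. -45.] 73.7
```

View pics/w22.png

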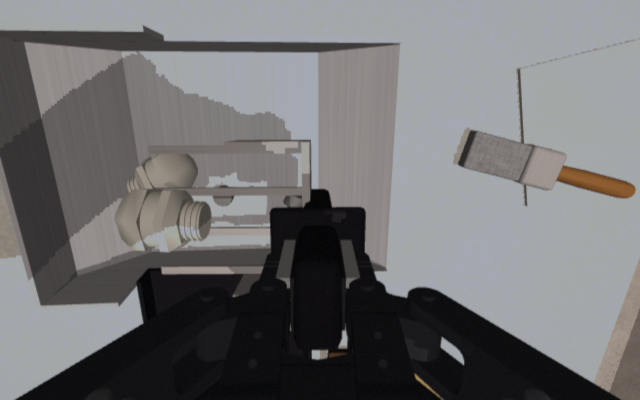

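View pics/s22c.png

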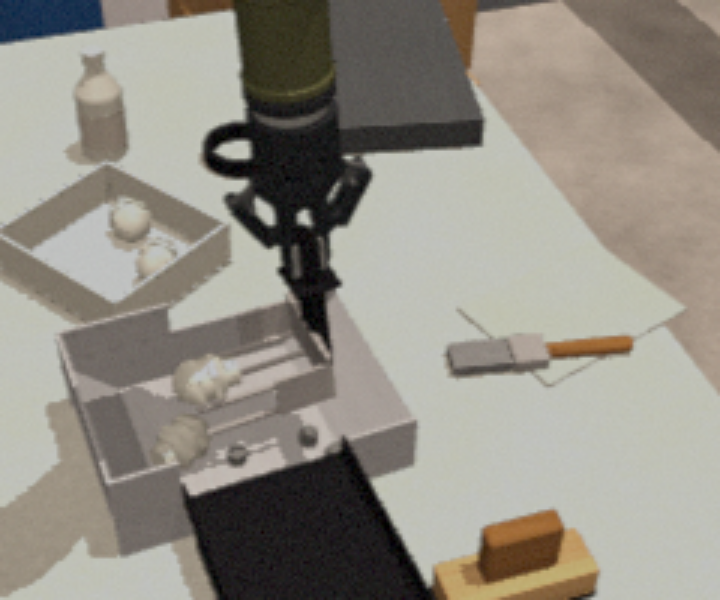

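```bash
python3 - <<'E'
from h import *
for x,y,z,th in((-45,-14,130,-12),(-60,-14,190,-30),(-80,-14,230,-38)):
    if not go(x,y,z,th,feed=150): break
snap('wrist','w23'); snap('side','s23'); a=cv2.imread('pics/s23.png')[100:300,200:440]; cv2.imwrite('pics/s23c.png',cv2.resize(a,None,fx=3,fy=3))
snap('top','t23'); a=cv2.imread('pics/t23.png')[180:310,270:470]; cv2.imwrite('pics/t23c.png',cv2.resize(a,None,fx=4,fy=4))
E
```

```text
(-45, -14, 130, -12) F [-0.5  0.6 -3.6] q [ 24.  49. -53.  91.  36.  72. -33.] 74.3
(-60, -14, 190, -30) F [-0.4 -0.1 -4.1] q [ 18.  57. -49.  73.  29.  95. -27.] 74.8
(-80, -14, 230, -38) F [ 0.8 -0.6 -2.4] q [ 17.  59. -48.  68.  26. 104. -26.] 75.1
```

View pics/w23.png

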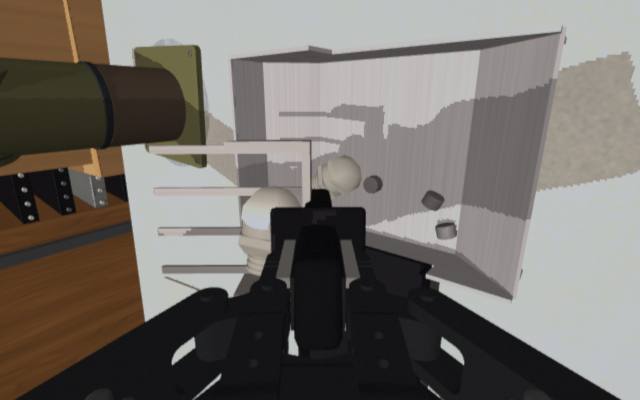

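View pics/s23c.png

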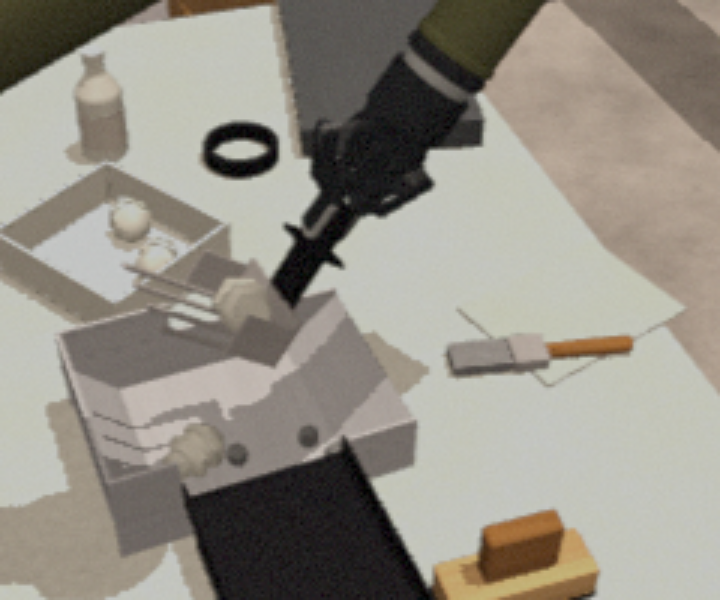

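View pics/t23c.png

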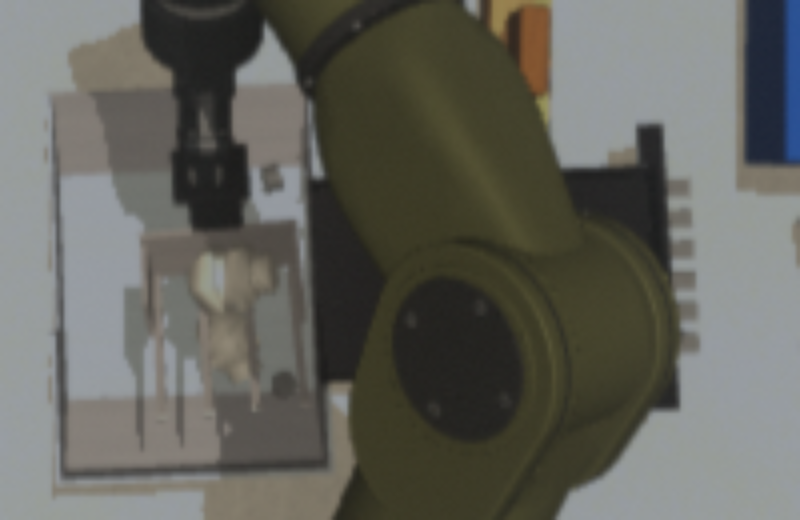

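```bash
cat > dump.py <<'E'
from h import *
def dump(lat=-22,zend=(68,62,58,55,52)):
    yawf=DY+np.pi/2; d=np.array([-np.cos(yawf),-np.sin(yawf),0]); L=np.array([np.cos(DY),np.sin(DY),0])*lat
    C=DC+L
    o,Rs=scoop_now(); p0=o+Rs@[-125,0,0]; p0[2]=0; p1=C-60*d
    gow(p0+[0,0,230],ST[2],-38,v=0)
    for s in np.linspace(0,1,6)[1:]:
        if not gow(p0*(1-s)+p1*s+[0,0,230],ST[2]*(1-s)+yawf*s,-38,feed=190,v=0): return False
    for off,z,th,fd in((-60,170,-20,150),(-52,100,-4,120),(-42,zend[0],8,90),(-40,zend[1],20,90),(-38,zend[2],32,90),(-36,zend[3],44,90),(-32,zend[4],52,90)):
        if not gow(C+d*off+[0,0,z],yawf,th,feed=fd): return False
    r.hold(.4)
    for off,z,th in((-42,85,40),(-45,100,25),(-52,150,0),(-60,200,-15)):
        if not gow(C+d*off+[0,0,z],yawf,th,feed=200,v=0): return False
    q0=st2w((-20,-20,0)); p1=C-60*d
    for s in np.linspace(1,0,5)[1:]:
        if not gow(q0*(1-s)+p1*s+[0,0,200],ST[2]*(1-s)+yawf*s,-15,feed=240,v=0): return False
    return True
E
python3 - <<'E'
from dump import *
print(dump(),r.get_clock())
snap('wrist','w24'); snap('side','s24'); a=cv2.imread('pics/s24.png')[100:300,150:450]; cv2.imwrite('pics/s24c.png',cv2.resize(a,None,fx=2.6,fy=2.6))
snap('top','t24'); a=cv2.imread('pics/t24.png')[180:330,150:350]; cv2.imwrite('pics/t24c.png',cv2.resize(a,None,fx=4,fy=4))
E
```

```text
[338. 322. 170.] 2.14 -20 F [-0.4  0.1 -3.6] q [-39.  56. -75.  97.  55.  94.  -4.] 79.8
[342. 315. 100.] 2.14 -4 F [ 0.5 -0.1 -1.9] q [-24.  56. -81. 109.  59.  76.  -3.] 80.3
[348. 306.  68.] 2.14 8 F [ 0.7  0.  -2.3] q [-12.  56. -82. 115.  60.  62.   3.] 80.8
[349. 305.  62.] 2.14 20 F [-0.2  0.9 -3.1] q [  0.  56. -83. 118.  56.  50.  15.] 81.3
[350. 303.  58.] 2.14 32 F [ 0.1  0.8 -2.8] q [ 12.  59. -84. 119.  48.  42.  31.] 81.9
[351. 301.  55.] 2.14 44 F [-0.6  0.2 -2.2] q [ 21.  65. -84. 118.  36.  39.  51.] 82.4
[353. 298.  52.] 2.14 52 F [-0.7  0.3 -2.4] q [ 27.  71. -84. 115.  29.  41.  63.] 82.9
True 88.3417
```

View pics/s24c.png

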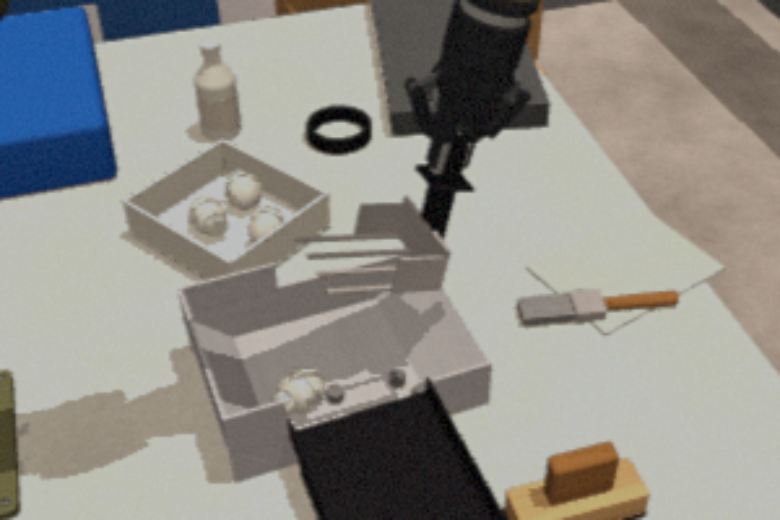

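View pics/t24c.png

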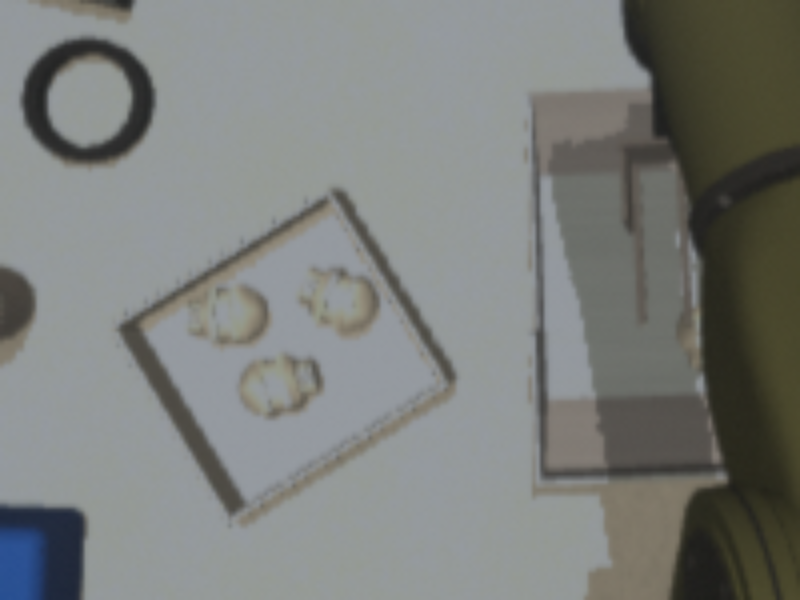

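View pics/w24.png

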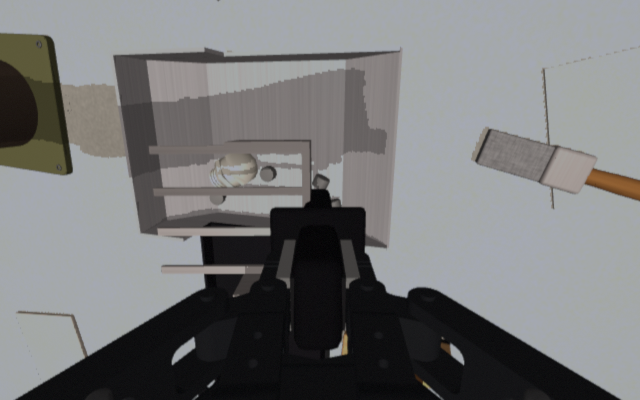

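```bash
python3 - <<'E'
from h import *
D=np.load('pics/w24.npz'); ci={k:D[k] for k in('vertical_fov','cx','cy','xyz','rotation')}
for n,px,z in(('gl',(237,168),35),('glend',(215,177),29),('s',(268,174),18),('s',(320,182),18),('s',(335,203),18),('s',(218,198),18)):
    print(n,w2st(atz(ci,px,z)).round(0))
E
```

```text
gl [-39. -29.  35.]
glend [-76. -44.  29.]
s [ -5. -38.  18.]
s [ 65. -44.  18.]
s [ 84. -70.  18.]
s [-81. -77.  18.]
```

```bash
python3 - <<'E'
from h import *
y=-38
for x,z,th in((0,180,0),(2,140,14),(0,60,16),(-2,25,16)):
    if not go(x,y,z,th,feed=150): break
snap('wrist','w25'); snap('side','s25'); a=cv2.imread('pics/s25.png')[100:300,200:440]; cv2.imwrite('pics/s25c.png',cv2.resize(a,None,fx=3,fy=3))
E
```

```text
(0, -38, 180, 0) F [ 0.8  0.4 -2.2] q [ 13.  33. -23.  93.  15.  57. -10.] 88.9
(2, -38, 140, 14) F [ 0.5 -0.1 -1.8] q [ 15.  27. -22. 112.  19.  30. -14.] 89.5
(0, -38, 60, 16) F [ 1.1 -0.4 -2.1] q [  9.  32. -13. 120.  26.  13. -21.] 90.1
(-2, -38, 25, 16) F [-0.4 20.7 24.9] q [  5.  35.  -8. 123.  28.   6. -23.] 90.5
```

View pics/w25.png

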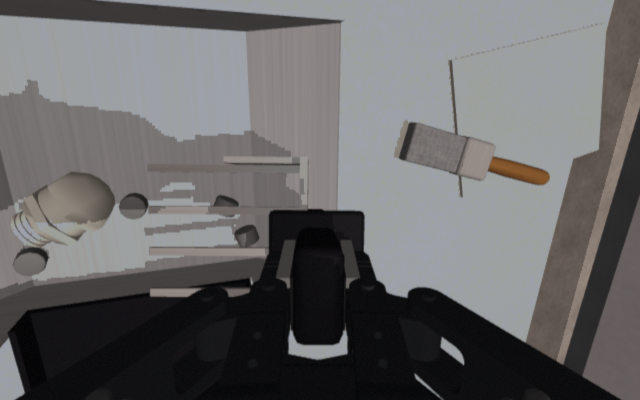

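View pics/s25c.png

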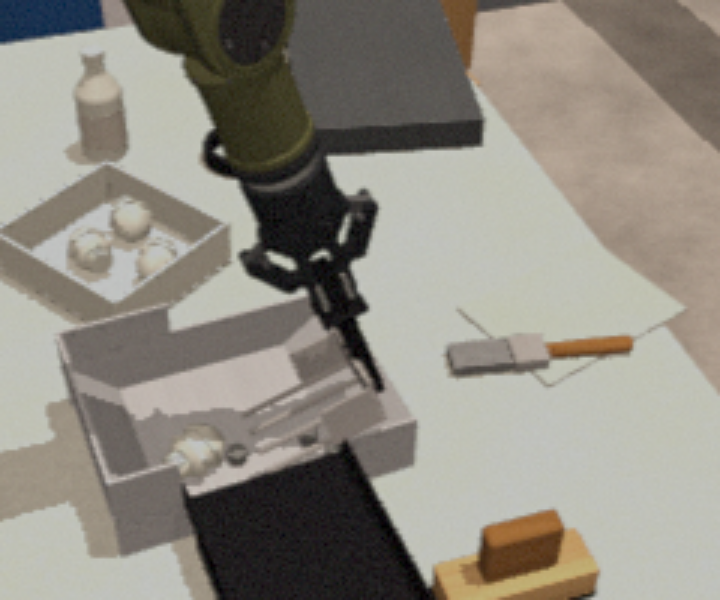

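```bash
python3 - <<'E'
from h import *
print(go(0,-38,50,16,feed=150)); r.hold(.2)
print(r.get_width(),np.array(r.get_tcp_pos()),np.array(r.get_contact_force()).round(1))
snap('wrist','w26');snap('top','t26'); a=cv2.imread('pics/t26.png')[180:310,270:470]; cv2.imwrite('pics/t26c.png',cv2.resize(a,None,fx=4,fy=4))
D=np.load('pics/w26.npz'); ci={k:D[k] for k in('vertical_fov','cx','cy','xyz','rotation')}
P=cloud(ci,D['d']); Q=(P-np.array([ST[0],ST[1],0]))@Rz(ST[2])
o,Rs=scoop_now(); L=(P-o)@Rs
# tine points in scoop frame: tops z~4
m=(abs(L[...,2]-4)<4)&(L[...,0]>-130)&(L[...,0]<-60)&(abs(L[...,1])<60)
ys=L[m]; print(len(ys), np.histogram(ys[:,1],bins=np.arange(-60,61,4)), ys[:,0].min())
# walls: station +y wall top & far end
for nm,mm,ax in(('+y wall',(abs(Q[...,2]-66)<3)&(abs(Q[...,1]-102)<12)&(abs(Q[...,0]-50)<70),1),('lip+x',(abs(Q[...,2]-70)<3)&(abs(Q[...,0]-77)<10)&(Q[...,1]<-120),0)):
    v=Q[mm]; print(nm,len(v),np.percentile(v[:,ax],[5,50,95]) if len(v) else '')
E
```

```text
(0, -38, 50, 16) F [-0.3 -0.4 -2.7] q [  8.  33. -11. 121.  27.  11. -22.] 90.9
True
0.19556464001210444 [544.09787666 -47.98283915 187.30213591] [-0.1  0.5 -1.7]
1046 (array([  0,   0,   0,   0,   0,   0,   0,   0,   0,   0,   0,  24, 263,
       148,   0,   0,   0,   0,   0, 236, 375,   0,   0,   0,   0,   0,
         0,   0,   0,   0]), array([-60, -56, -52, -48, -44, -40, -36, -32, -28, -24, -20, -16, -12,
        -8,  -4,   0,   4,   8,  12,  16,  20,  24,  28,  32,  36,  40,
        44,  48,  52,  56,  60])) -127.12980305794636
+y wall 84 [98.64857728 98.99241892 99.79735746]
lip+x 0
```

View pics/w26.png

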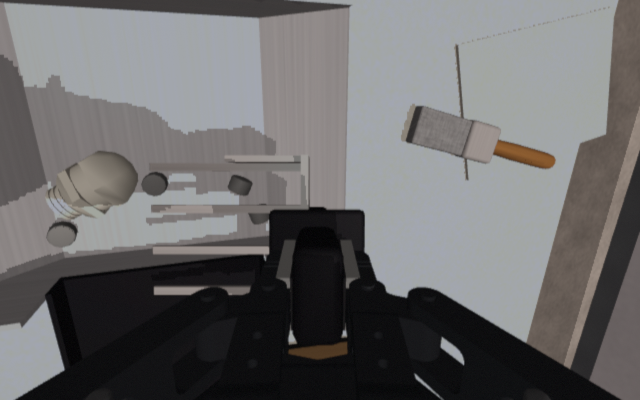

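View pics/t26c.png

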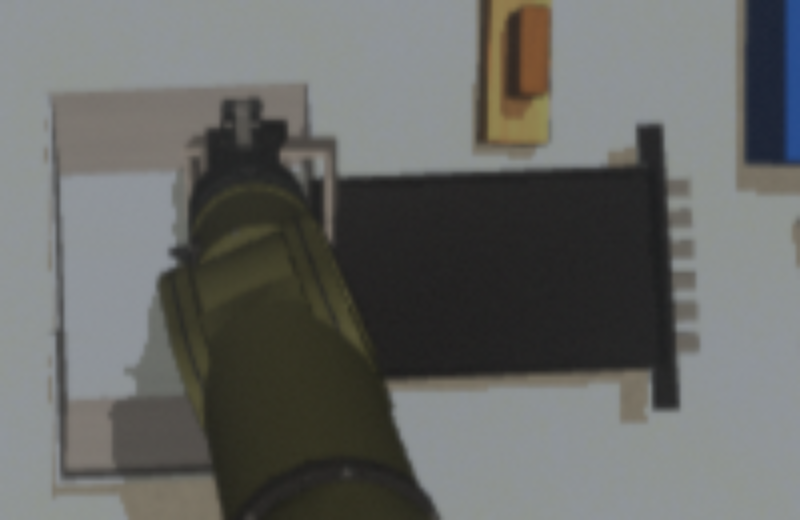

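```bash
python3 - <<'E'
from h import *
for n in('w25','w26','w24','w23','w19'):
    D=np.load(f'pics/{n}.npz'); ci={k:D[k] for k in('vertical_fov','cx','cy','xyz','rotation')}
    d=D['d']; im=D['im']
    # camera frame coordinates of tine pixels (camera is fixed to tool)
    f=200/np.tan(np.radians(ci['vertical_fov'])/2)
    out=[]
    for u in(165,185,200,220):
        dd=d[130:310,u]; 
        # tine: local minima of depth
        near=(dd>0)&(dd<310)
        idx=np.where(near)[0]+130
        g=np.split(idx,np.where(np.diff(idx)>2)[0]+1) if len(idx) else []
        out.append([(int(a.mean()),int(np.median(d[a,u])),round(float((a.mean()-ci['cy'])/f*np.median(d[a,u])),0)) for a in g if len(a)>1])
    print(n,out)
E
```

```text
w25 [[(219, 280, 19.0)], [(219, 282, 19.0)], [(219, 286, 19.0)], [(186, 290, -9.0), (251, 257, 42.0), (287, 273, 74.0)]]
w26 [[(175, 292, -19.0), (277, 279, 67.0)], [(165, 299, -28.0), (208, 255, 9.0), (277, 281, 68.0)], [(158, 301, -35.0), (208, 255, 9.0), (277, 261, 63.0)], [(150, 304, -42.0), (208, 256, 9.0), (277, 261, 63.0)]]
w24 [[(149, 250, -36.0), (191, 255, -4.0), (231, 262, 27.0), (269, 268, 58.0)], [(149, 249, -36.0), (191, 256, -4.0), (231, 262, 27.0), (269, 268, 58.0), (303, 101, 32.0)], [(149, 249, -36.0), (191, 256, -4.0), (231, 262, 27.0), (269, 268, 58.0), (299, 102, 31.0)], [(149, 249, -35.0), (191, 255, -4.0), (231, 262, 27.0), (269, 269, 58.0), (298, 104, 32.0)]]
w23 [[(150, 250, -35.0), (191, 256, -4.0), (231, 262, 27.0), (269, 269, 58.0)], [(149, 249, -36.0), (191, 255, -4.0), (231, 262, 27.0), (268, 269, 58.0), (303, 101, 32.0)], [(149, 249, -36.0), (191, 256, -4.0), (231, 262, 27.0), (269, 268, 58.0), (299, 103, 32.0)], [(149, 249, -36.0), (191, 255, -4.0), (231, 263, 27.0), (269, 268, 58.0), (298, 104, 32.0)]]
w19 [[(219, 240, 16.0)], [(219, 253, 17.0)], [(219, 258, 17.0)], [(219, 264, 18.0)]]
```

```bash
python3 - <<'E'
from h import *
def tines(n,rows,cols,Rt=None):
    D=np.load(f'pics/{n}.npz'); ci={k:D[k] for k in('vertical_fov','cx','cy','xyz','rotation')}
    d=D['d']; f=200/np.tan(np.radians(ci['vertical_fov'])/2)
    for rr in rows:
        for c in cols:
            w=d[rr-3:rr+4,c]; z=w[w>0].min() if (w>0).any() else 0
            k=np.argmin(np.where(w>0,w,1e9))+rr-3
            print(n,rr,c,'cam',np.round([(c-ci['cx'])/f*z,(k-ci['cy'])/f*z,z],0))
tines('w24',(149,191,231,269),(180,230))
tines('w26',(166,209,250,290),(180,230))
tines('w20',(147,187,227,267),(180,230))
tines('w25',(168,210,251,293),(180,230))
E
```

```text
w24 149 180 cam [-102.  -37.  249.]
w24 149 230 cam [-55. -32. 212.]
w24 191 180 cam [-105.   -6.  255.]
w24 191 230 cam [-67.  -5. 255.]
w24 231 180 cam [-108.   26.  262.]
w24 231 230 cam [-69.  27. 262.]
w24 269 180 cam [-110.   60.  268.]
w24 269 230 cam [-70.  58. 268.]
w26 166 180 cam [-104.  -23.  253.]
w26 166 230 cam [-66. -25. 254.]
w26 209 180 cam [-105.   10.  255.]
w26 209 230 cam [-67.  11. 256.]
w26 250 180 cam [-106.   41.  258.]
w26 250 230 cam [-67.  40. 257.]
w26 290 180 cam [-107.   70.  260.]
w26 290 230 cam [-68.  71. 260.]
w20 147 180 cam [-90. -35. 219.]
w20 147 230 cam [-55. -33. 211.]
w20 187 180 cam [-95.  -5. 230.]
w20 187 230 cam [-66.  -8. 254.]
w20 227 180 cam [-92.  18. 224.]
w20 227 230 cam [-68.  26. 260.]
w20 267 180 cam [-110.   54.  267.]
w20 267 230 cam [-70.  56. 268.]
w25 168 180 cam [-103.  -23.  252.]
w25 168 230 cam [-66. -24. 254.]
w25 210 180 cam [-105.   12.  254.]
w25 210 230 cam [-67.  11. 255.]
w25 251 180 cam [-105.   43.  255.]
w25 251 230 cam [-67.  43. 257.]
w25 293 180 cam [-106.   73.  258.]
w25 293 230 cam [-68.  75. 259.]
```

```bash
python3 - <<'E'
from h import *
D=np.load('pics/w26.npz'); ci={k:D[k] for k in('vertical_fov','cx','cy','xyz','rotation')}
o,Rs=scoop_now()
C=np.array([[-104,-23,253],[-66,-25,254],[-105,10,255],[-67,11,256],[-106,41,258],[-67,40,257],[-107,70,260],[-68,71,260.]])
W=C@np.array(ci['rotation']).T+ci['xyz']; L=(W-o)@Rs; print(L.round(1))
A=np.polyfit(L[:,1],L[:,2],1); print(A,np.degrees(np.arctan(A[0])))
print('yaw', [np.degrees(np.arctan2(L[i+1,1]-L[i,1],L[i+1,0]-L[i,0])).round(1) for i in(0,2,4,6)])
print('pitch', [np.degrees(np.arctan2(L[i+1,2]-L[i,2],L[i+1,0]-L[i,0])).round(1) for i in(0,2,4,6)])
E
```

```text
[[-1.032e+02  2.160e+01  1.600e+00]
 [-6.520e+01  2.330e+01  1.000e-01]
 [-1.042e+02 -1.060e+01  9.000e+00]
 [-6.620e+01 -1.180e+01  8.400e+00]
 [-1.052e+02 -4.120e+01  1.490e+01]
 [-6.620e+01 -3.990e+01  1.570e+01]
 [-1.062e+02 -6.950e+01  2.120e+01]
 [-6.720e+01 -7.050e+01  2.160e+01]]
[-0.22282152  6.04265183] -12.561524979645778
yaw [np.float64(2.5), np.float64(-1.9), np.float64(1.8), np.float64(-1.4)]
pitch [np.float64(-2.2), np.float64(-0.9), np.float64(1.1), np.float64(0.5)]
```

```bash
cat >> h.py <<'E'
ROLL=-12.56; PZ=127.
def Rx(a): c,s=np.cos(a),np.sin(a); return np.array([[1,0,0],[0,c,-s],[0,s,c]])
def scoop_tcp(pivot_w,yaw,pitch,pivot_l=(-125,0,0),flip=1,gz=None,dx=0):
    Rd=Rz(yaw)@Ry(-np.radians(pitch)); od=np.array(pivot_w,float)-Rd@np.array(pivot_l,float)
    Rn=Rd@Rx(-np.radians(ROLL)); pv=od+Rd@[0,0,PZ]
    return pv+Rn@[0,0,GZ-PZ], Rn@np.column_stack([[0,1,0],[1,0,0],[0,0,-1.]])
def scoop_now():
    Rt=np.array(r.get_orientation()); p=np.array(r.get_tcp_pos())
    Rn=Rt@np.linalg.inv(np.column_stack([[0,1,0],[1,0,0],[0,0,-1.]])); pv=p+Rn@[0,0,PZ-GZ]
    Rd=Rn@Rx(np.radians(ROLL)); return pv-Rd@[0,0,PZ],Rd
E
python3 - <<'E'
from h import *
D=np.load('pics/w26.npz'); ci={k:D[k] for k in('vertical_fov','cx','cy','xyz','rotation')}
for n,px,z in(('gl',(98,178),32),('s',(154,183),18),('s',(240,184),18),('s',(262,213),18),('s',(62,233),18)):
    print(n,w2st(atz(ci,px,z)).round(0))
o,Rs=scoop_now(); print(w2st(o+Rs@[-125,0,0]))
for x,z,th in((0,80,16),(0,80,14),(5,80,18),(0,60,16),(-2,20,16),(-20,7.5,12),(-60,7,9),(-90,7,0)):
    q=r.inverse_kinematics(*scoop_tcp(st2w((x,-37,z)),ST[2],th)); print(x,z,th,None if q is None else q.round(0))
E
```

```text
gl [-44. -27.  32.]
s [ -7. -37.  18.]
s [ 65. -43.  18.]
s [ 84. -73.  18.]
s [-82. -74.  18.]
[ -1.58208432 -65.8060082   52.21772506]
0 80 16 [ 34.  36. -39. 116.  21.  21. -10.]
0 80 14 [ 33.  37. -40. 114.  21.  25. -10.]
5 80 18 [ 34.  35. -39. 118.  21.  18.  -9.]
0 60 16 [ 32.  37. -37. 117.  22.  18. -10.]
-2 20 16 [ 29.  40. -31. 120.  24.  11. -11.]
-20 7.5 12 [ 28.  42. -31. 118.  24.  15. -11.]
-60 7 9 [ 28.  42. -31. 121.  23.  16. -12.]
-90 7 0 [ 28.  46. -33. 115.  23.  28. -13.]
```

```bash
python3 - <<'E'
from h import *
y=-37
for x,z,th in((0,100,12),(3,60,16),(2,30,18)):
    if not go(x,y,z,th,feed=120): break
    f=np.array(r.get_contact_force())
    if np.linalg.norm(f)>12: print('force');break
snap('wrist','w27'); snap('side','s27'); a=cv2.imread('pics/s27.png')[100:300,200:440]; cv2.imwrite('pics/s27c.png',cv2.resize(a,None,fx=3,fy=3))
E
```

```text
(0, -37, 100, 12) F [-0.5  0.2 -2.4] q [ 32.  36. -39. 110.  16.  30.  -6.] 91.9
(3, -37, 60, 16) F [ 1.   0.5 -2.1] q [ 31.  37. -35. 117.  19.  18.  -7.] 92.3
(2, -37, 30, 18) F [-0.5  0.2 -2.5] q [ 29.  39. -31. 121.  21.  10.  -8.] 92.7
```

View pics/w27.png

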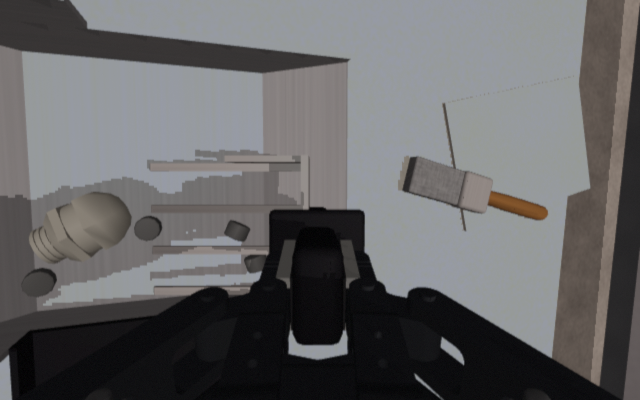

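View pics/s27c.png

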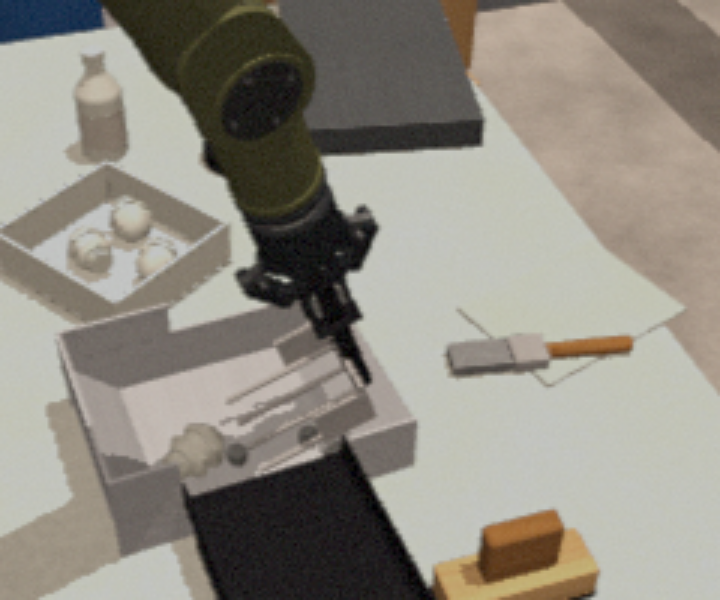

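```bash
python3 - <<'E'
from h import *
y=-37
for x,z,th in((0,8,18.5),(-20,7.5,13),(-40,7.3,10.5),(-60,7.3,9.5),(-80,7.3,9)):
    if not go(x,y,z,th,feed=75): break
    f=np.array(r.get_contact_force())
    if np.linalg.norm(f)>20: print('force');break
snap('wrist','w28')
E
```

```text
(0, -37, 8, 18.5) F [ 0.2 -0.5 -2.1] q [ 27.  40. -28. 123.  23.   5.  -9.] 93.3
(-20, -37, 7.5, 13) F [ 0.2  0.  -3.4] q [ 27.  42. -30. 119.  22.  13.  -9.] 93.6
(-40, -37, 7.3, 10.5) F [ 0.  -0.5 -2.7] q [ 28.  42. -30. 120.  21.  15.  -9.] 93.9
(-60, -37, 7.3, 9.5) F [-0.1 -0.2 -3.4] q [ 28.  41. -30. 122.  21.  15.  -9.] 94.3
(-80, -37, 7.3, 9) F [ 0.5 -0.7 -3.2] q [ 28.  41. -29. 124.  21.  13.  -9.] 94.7
```

View pics/w28.png

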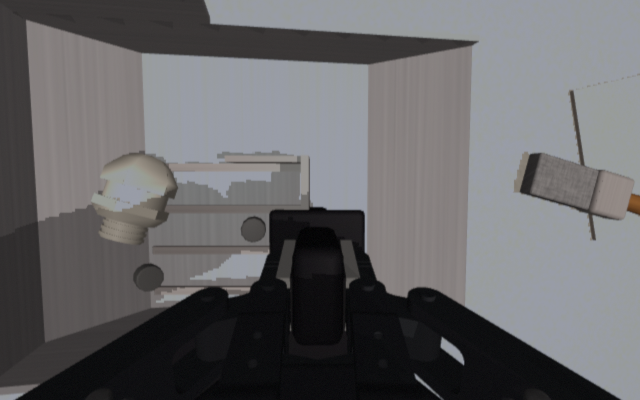

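```bash
python3 - <<'E'
from h import *
y=-37
bad=False
for x,z,th in((-88,7.2,7),(-90,7,3),(-90,6.9,0)):
    if not go(x,y,z,th,feed=60): break
    f=np.array(r.get_contact_force())
    if np.linalg.norm(f)>20: print('force');bad=True;break
if not bad:
  for th in(5,10,15,20,24):
    a=np.radians(th); h=125*np.cos(a)-125*np.sin(a)-90+2
    if not go(h,y,7.4,-th,feed=70,pl=(0,0,0)): break
    f=np.array(r.get_contact_force())
    if np.linalg.norm(f)>35: print('force');break
snap('wrist','w29'); snap('side','s29'); a=cv2.imread('pics/s29.png')[100:300,200:440]; cv2.imwrite('pics/s29c.png',cv2.resize(a,None,fx=3,fy=3))
E
```

```text
(-88, -37, 7.2, 7) F [ 0.4  0.6 -3.4] q [ 28.  41. -30. 123.  21.  16. -10.] 95.0
(-90, -37, 7, 3) F [-0.2  0.7 -4.4] q [ 27.  43. -30. 119.  20.  22.  -9.] 95.3
(-90, -37, 6.9, 0) F [-0.2  0.  -3.6] q [ 27.  45. -30. 115.  19.  27.  -9.] 95.6
(np.float64(25.629869418010912), -37, 7.4, -5) F [-0.4  0.2 -3.5] q [ 26.  46. -31. 111.  17.  35.  -9.] 95.9
(np.float64(13.394946918159704), -37, 7.4, -10) F [-0.8 -0.4 -3.6] q [ 25.  48. -30. 107.  16.  42.  -9.] 96.1
(np.float64(0.3883476483184438), -37, 7.4, -15) F [-0.1  0.5 -3.9] q [ 24.  50. -30. 103.  15.  48.  -9.] 96.4
(np.float64(-13.290940317470046), -37, 7.4, -20) F [ 0.4  0.2 -4.4] q [ 23.  52. -29.  99.  14.  55.  -9.] 96.6
(np.float64(-24.64889817914991), -37, 7.4, -24) F [ 0.6  0.8 -3.9] q [ 22.  54. -29.  97.  13.  59.  -9.] 96.9
```

View pics/w29.png

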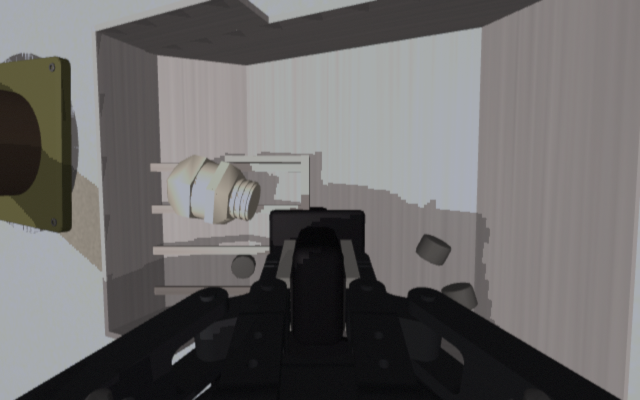

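View pics/s29c.png

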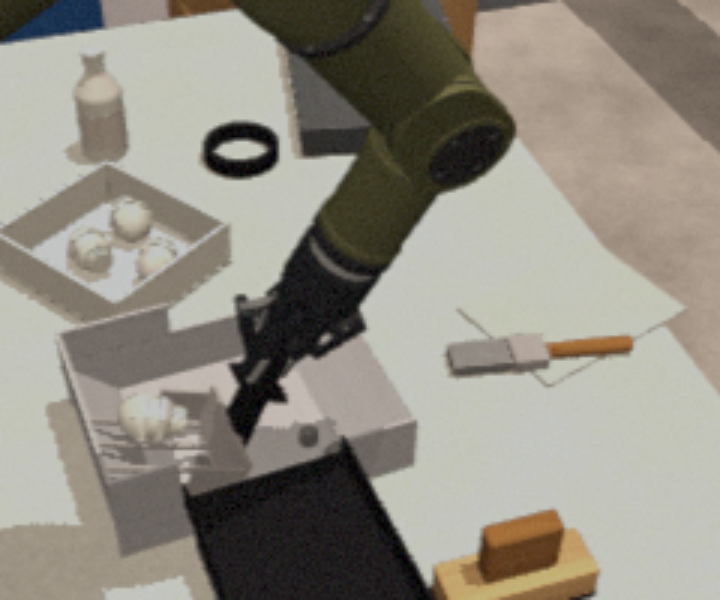

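```bash
python3 - <<'E'
from h import *
y=-37
for x,z,th in((-130,74,-29),(-118,95,-35),(-105,130,-38),(-80,200,-38)):
    if not go(x,y,z,th,feed=90): break
snap('wrist','w30'); snap('side','s30'); a=cv2.imread('pics/s30.png')[100:300,200:440]; cv2.imwrite('pics/s30c.png',cv2.resize(a,None,fx=3,fy=3))
E
```

```text
(-130, -37, 74, -29) F [ 0.1  0.1 -3.3] q [ 20.  57. -28.  90.  12.  68. -10.] 97.3
(-118, -37, 95, -35) F [-0.6 -1.  -2.9] q [ 18.  60. -27.  82.  11.  78. -10.] 97.6
(-105, -37, 130, -38) F [-0.4  0.5 -3.2] q [ 17.  61. -26.  76.   9.  86. -10.] 98.1
(-80, -37, 200, -38) F [ 0.2 -0.1 -3.3] q [ 15.  58. -27.  68.   8.  96. -10.] 99.1
```

View pics/w30.png

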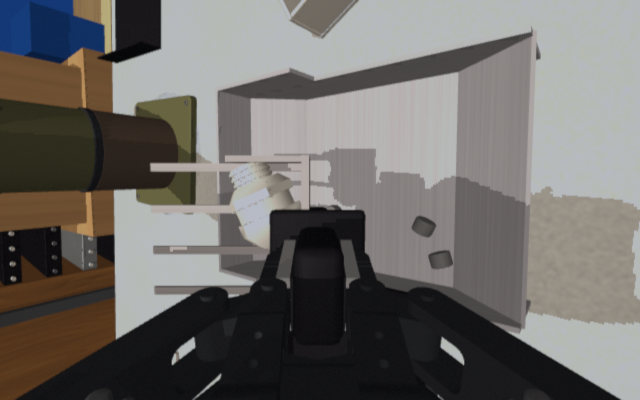

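View pics/s30c.png

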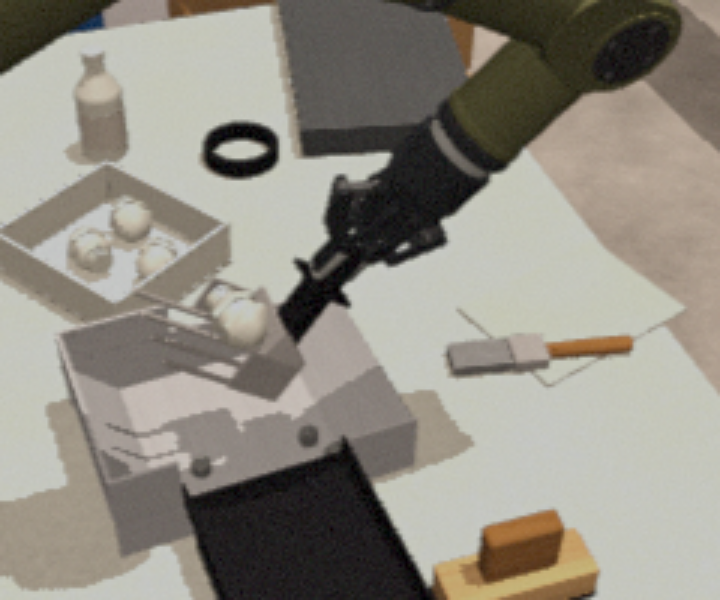

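```bash
python3 - <<'E'
from h import *
gow(np.array([450,60,230.]),ST[2]+.3,-38,feed=200)
snap('wrist','w31'); snap('top','t31'); a=cv2.imread('pics/t31.png')[180:310,270:470]; cv2.imwrite('pics/t31c.png',cv2.resize(a,None,fx=4,fy=4))
E
```

```text
[450.  60. 230.] 0.37 -38 F [-0.3 -0.4 -4.1] q [ -4.  64. -29.  46.  11. 112.  -9.] 100.2
```

View pics/t31c.png

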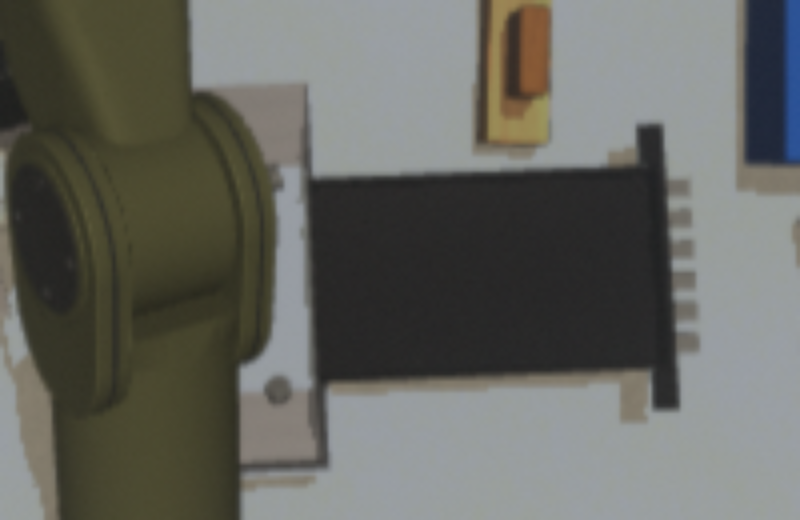

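View pics/w31.png

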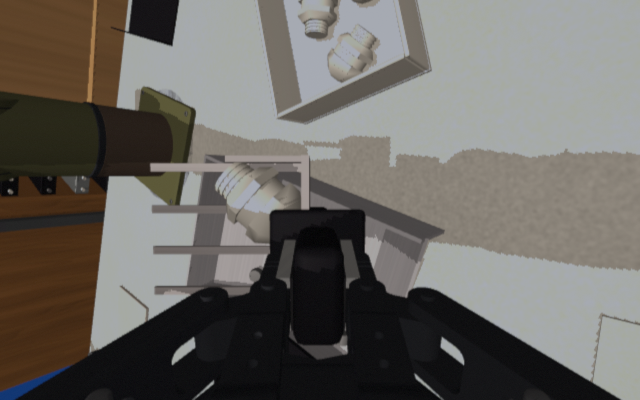

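```bash
python3 - <<'E'
from h import *
yawf=DY+np.pi/2; d=np.array([-np.cos(yawf),-np.sin(yawf),0]); L=np.array([np.cos(DY),np.sin(DY),0])*-22
C=DC+L; p0=np.array([450,60,0.]); p1=C-60*d; y0=ST[2]+.3
for s in(.25,.5,.75,1):
    if not gow(p0*(1-s)+p1*s+[0,0,230],y0*(1-s)+yawf*s,-38,feed=190): break
    if s in(.5,1):
        snap('top','t32_%d'%(s*100)); snap('wrist','w32_%d'%(s*100))
        a=cv2.imread('pics/t32_%d.png'%(s*100))[170:320,150:350]; cv2.imwrite('pics/t32_%dc.png'%(s*100),cv2.resize(a,None,fx=4,fy=4))
E
```

```text
[422. 125. 230.] 0.81 -38 F [-0.2 -0.2 -3.5] q [-18.  61. -32.  54.  17. 110.  -3.] 101.2
[394. 191. 230.] 1.25 -38 F [ 1.9 -0.5 -3.6] q [-32.  59. -36.  61.  24. 107.   2.] 102.1
[366. 256. 230.] 1.7 -38 F [ 0.6 -0.9 -4.3] q [-45.  57. -41.  69.  31. 105.   6.] 103.0
[338. 322. 230.] 2.14 -38 F [ 1.  -0.  -4.4] q [-56.  55. -46.  79.  38. 103.  10.] 103.7
```

View pics/t32_100c.png

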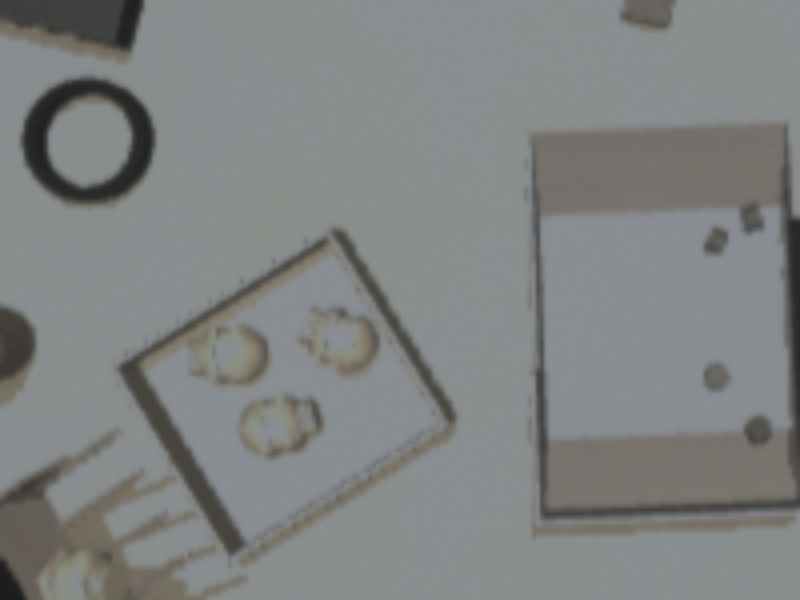

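View pics/w32_100.png

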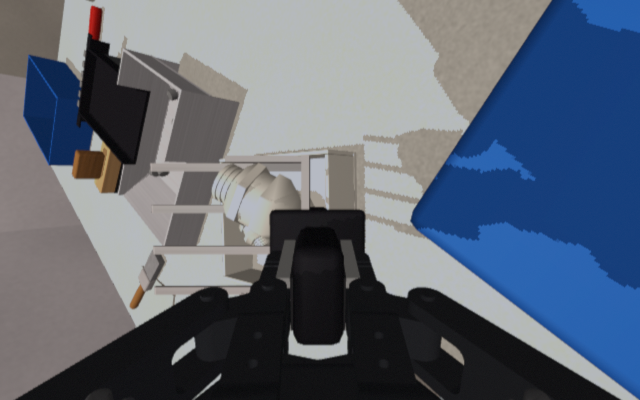

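```bash
python3 - <<'E'
from h import *
yawf=DY+np.pi/2; d=np.array([-np.cos(yawf),-np.sin(yawf),0]); L=np.array([np.cos(DY),np.sin(DY),0])*-32
C=DC+L
for off,z,th,fd in((-60,180,-20,150),(-54,110,-4,120),(-44,72,8,90),(-42,66,20,90),(-40,64,32,90),(-40,64,44,90),(-38,64,50,90)):
    if not gow(C+d*off+[0,0,z],yawf,th,feed=fd): break
r.hold(.4)
snap('wrist','w33'); snap('side','s33')
E
```

```text
[330. 316. 180.] 2.14 -20 F [-0.7  0.1 -3.3] q [-44.  49. -54.  89.  36.  86.  14.] 104.2
[333. 311. 110.] 2.14 -4 F [-1.   1.  -3.2] q [-30.  49. -60. 100.  36.  69.  20.] 104.7
[338. 303.  72.] 2.14 8 F [-0.8  0.9 -4.2] q [-17.  51. -66. 107.  37.  58.  27.] 105.3
[339. 301.  66.] 2.14 20 F [-0.3  1.  -3.2] q [ -4.  54. -73. 109.  34.  54.  37.] 105.8
[340. 299.  64.] 2.14 32 F [-0.4 -0.1 -2.9] q [  8.  60. -80. 110.  31.  53.  47.] 106.3
[340. 299.  64.] 2.14 44 F [-0.   0.9 -2.2] q [ 17.  66. -82. 109.  25.  54.  60.] 106.9
[342. 298.  64.] 2.14 50 F [ 0.1  1.  -1.7] q [ 21.  70. -83. 107.  22.  55.  67.] 107.2
```

View pics/w33.png

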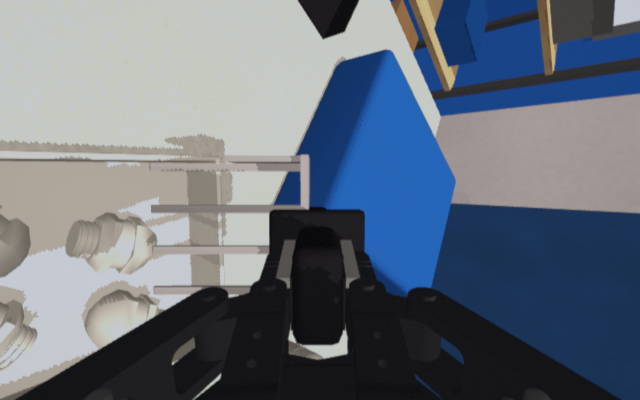

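```bash
python3 - <<'E'
from h import *
yawf=DY+np.pi/2; d=np.array([-np.cos(yawf),-np.sin(yawf),0]); L=np.array([np.cos(DY),np.sin(DY),0])*-32
C=DC+L; p1=C-60*d
for off,z,th in((-44,90,40),(-48,110,25),(-52,160,0),(-60,210,-10)):
    if not gow(C+d*off+[0,0,z],yawf,th,feed=200,v=0): break
q0=np.array([560,120,0.])
ok=True
for s in np.linspace(1,0,6)[1:]:
    if not gow(q0*(1-s)+p1*s+[0,0,200],0.0*(1-s)+yawf*s,-5,feed=240,v=0): ok=False;break
if ok:
  for p,yw in(((610,200,190.),-.75),((645,316,190.),-1.4665)):
    if not gow(np.array(p),yw,0,feed=200): break
snap('side','s34'); a=cv2.imread('pics/s34.png')[50:300,150:450]; cv2.imwrite('pics/s34c.png',cv2.resize(a,None,fx=2.4,fy=2.4))
print(r.get_clock())
E
```

```text
[610. 200. 190.] -0.75 0 F [ 0.5 -0.6 -2.5] q [ -2.  39. -16.  79.   4.  53. -58.] 113.5
[645. 316. 190.] -1.47 0 F [ 0.6 -0.9 -2.8] q [ -24.   35.    4.   87.    1.   46. -106.] 114.3
114.3833
```

View pics/s34c.png

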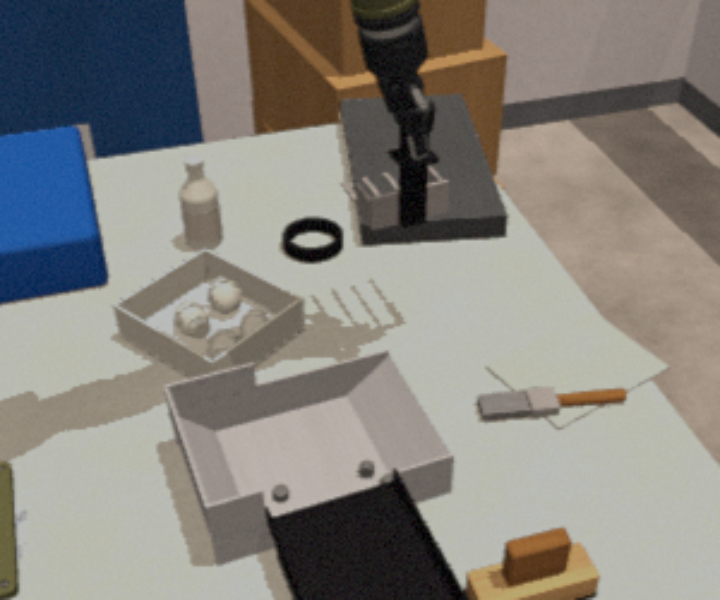

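Scoop hangs upright and empty, and four glands are in the dish. I'll lower it onto its old spot.

```bash
python3 - <<'E'
from h import *
o=np.array([656.6,191,0]); yw=-1.4665
f0=np.array(r.get_contact_force())
for z in(60,12,6,4,3,2,1,0.3):
    gow(o+[0,0,z],yw,0,feed=100 if z>10 else 25,pl=(0,0,0),v=0); r.hold(.1)
    f=np.array(r.get_contact_force())-f0; print(z,f.round(1))
    if z<10 and f[2]>4: break
r.command_gripper(0.5); r.hold(.3)
snap('side','s35'); a=cv2.imread('pics/s35.png')[80:260,220:460]; cv2.imwrite('pics/s35c.png',cv2.resize(a,None,fx=3,fy=3))
print(r.get_clock(),r.get_contact_force())
E
```

```text
60 [-0.4 -0.4 -0.1]
12 [-0.6  0.   1. ]
6 [0.9 0.4 0.6]
4 [0.  0.2 0.3]
3 [ 0.2  0.9 -0. ]
2 [-0.2 -0.   0.6]
1 [ 0.3 -0.4  0.9]
0.3 [-0.4  0.4  0.5]
119.625 [-0.59351527 -0.29902296 -0.2585134 ]
```

View pics/s35c.png

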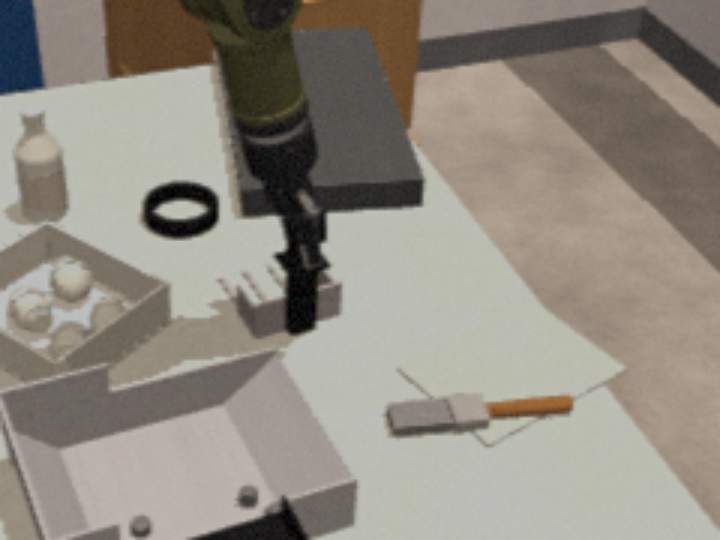

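```bash
python3 - <<'E'
from h import *
R=np.array(r.get_orientation()); p=np.array(r.get_tcp_pos())
r.move_l(p-R[:,2]*70,feed=80)
r.move_l(p-R[:,2]*70+[0,0,120],feed=200)
r.move_to([450,-420,330],Rz(0.0)@np.diag([1,-1,-1.]))
r.hold(.3)
snap('side','s36'); a=cv2.imread('pics/s36.png')[80:330,150:450]; cv2.imwrite('pics/s36c.png',cv2.resize(a,None,fx=2.4,fy=2.4))
snap('top','t36'); cv2.imwrite('pics/t36c.png',cv2.resize(cv2.imread('pics/t36.png')[110:330,130:450],None,fx=2.5,fy=2.5))
from fit import *
D=np.load('pics/t36.npz'); P=cloud({k:D[k] for k in('vertical_fov','cx','cy','xyz','rotation')},D['d'])
print(fit(P,hsc,(656,191,-1.47),25,.3,150)); print(fit(P,hscr,(640,-276,0),25,.4,110)); print(r.get_clock())
E
```

```text
(array([658.44890998, 191.6234163 ,  -1.45374559]), np.float64(3.190421512606647))
(array([ 6.39752111e+02, -2.75946351e+02, -1.72457266e-02]), np.float64(3.8725594652557658))
124.0833
```

View pics/s36c.png

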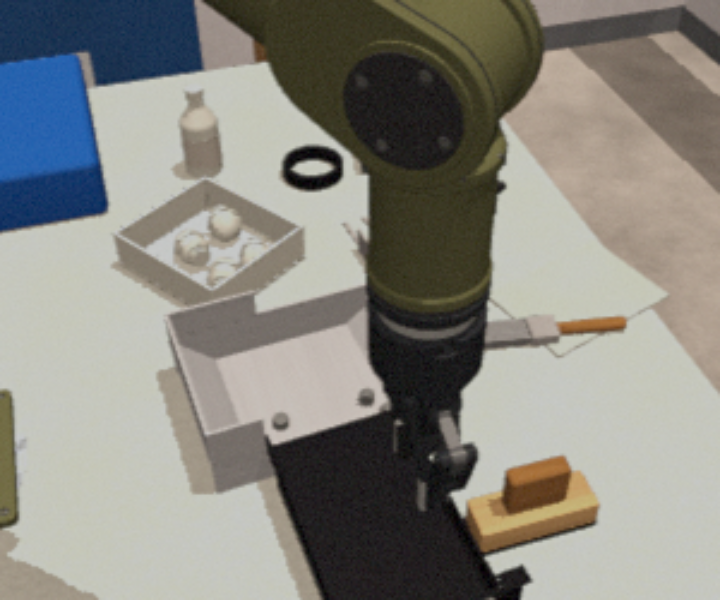

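View pics/t36c.png

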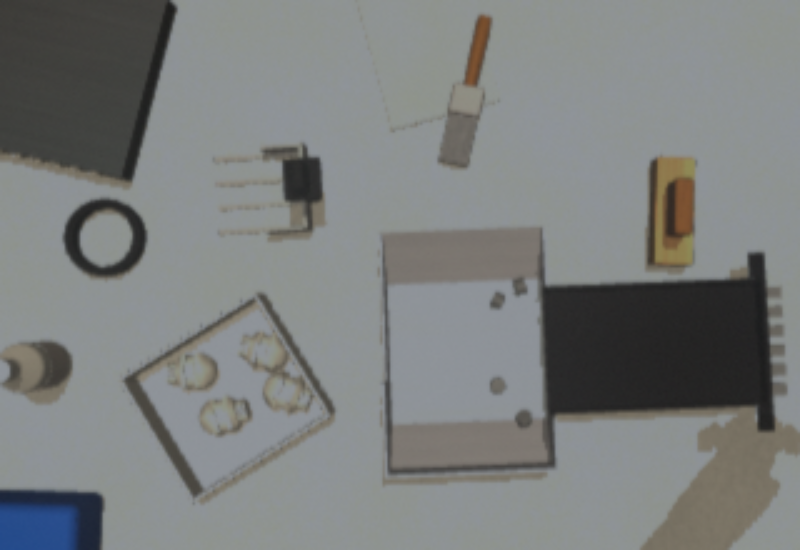

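All four glands are in the dish at (192,370), (264,350), (287,392) and (223,415), and all four slugs are in the tray. The panel is empty, and the scoop and block are standing clear on the table.

```bash
python3 -c "
from h import *
r.job_done(); print(r.get_clock())"
```

```text
the job is handed in; nothing more can be done
the job is handed in; nothing more can be done
```

The job is done and handed in at about 124 s of the 210 s allowed.

**What I did:** I wiped everything off the panel into the tray with the scraper block and set the block back where it had stood. I then scooped the glands out in three trips of two, one and one, tipped them into the dish, and stood the scoop back at its original spot.

**Last checks (top picture):**
- All four glands found at the start are in the dish.
- All four slugs found at the start are in the tray.
- The panel is empty.
- The scoop and block are standing upright, clear of tray, panel and dish, each within about 2 mm of where it started.
- I saw no bystander out of place, though I only compared them by eye. The screwdriver was outside the last pictures I viewed.

**What went less smoothly:**
- **Second and third scoops:** the scoop was stopped against something several times, reading up to about 32 N at the wrist. The causes looked like a slug under its heel and the tray's side wall. I cleared each by moving back.
- **Scoop slipped in the grip:** the knock against the side wall left it rolled about 12.5° sideways. I measured that with the wrist camera and corrected for it on the last trip and when setting it down.
- **First dump:** the scoop touched something in the dish, with about 18 N on the wrist, so I tipped the later ones higher.
- **Dish angle:** I measured about 0.57 rad, which is outside the stated 0.2 to 0.5. The dumps landed correctly with my figure.

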